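# Reload and register the cartridge carrier

### The job

Reload the analyser's three-lane carrier: take the spent grey cartridge out of its lane and lay it in the yellow waste tray, and roll every white hexagonal cartridge over, flat by flat, until its blue port strip is on top, and lay each one that way up in a lane of its own, down between the blue lugs (cap at either end). Once all that is done, pull the sprung reader bridge by its orange grip all the way out to its stop, hold it there for a moment and let it spring fully home. The cartridges must stay properly seated with blue on top, and the other things on the bench must be left standing where they are.

Things in the scene. Friction and masses are not known exactly. Their poses are not given: they have to be found in the camera images.
- fresh0: WHITE hexagonal bar, 52 mm across flats (60 across corners, flats 30 wide), 130 mm long, + black cap (32 dia., 16 long) at its +x end; 0.2 to 0.33 kg. Origin on the bar's axis at mid-length; x along the bar, z out of the marked flat with the BLUE strip and 3 silver discs (blue also laps onto the end faces). Starts lying on another flat on the bench, axis 26 mm up. None if absent or held.
- fresh1: WHITE hexagonal bar, 52 mm across flats (60 across corners, flats 30 wide), 130 mm long, + black cap (32 dia., 16 long) at its +x end; 0.2 to 0.33 kg. Origin on the bar's axis at mid-length; x along the bar, z out of the marked flat with the BLUE strip and 3 silver discs (blue also laps onto the end faces). Starts lying on another flat on the bench, axis 26 mm up. None if absent or held.
- fresh2: WHITE hexagonal bar, 52 mm across flats (60 across corners, flats 30 wide), 130 mm long, + black cap (32 dia., 16 long) at its +x end; 0.2 to 0.33 kg. Origin on the bar's axis at mid-length; x along the bar, z out of the marked flat with the BLUE strip and 3 silver discs (blue also laps onto the end faces). Starts lying on another flat on the bench, axis 26 mm up. None if absent or held.
- spent0: spent cartridge, exactly one of spent0..2 is present: GREY hexagonal bar of the same shape and size (52 mm across flats, 130 mm long) with black bands and a RED cap, 0.15 kg; starts lying in lane 0. Origin at the middle of the bar on its axis, x along the bar. None if absent or held.
- spent1: spent cartridge, exactly one of spent0..2 is present: GREY hexagonal bar of the same shape and size (52 mm across flats, 130 mm long) with black bands and a RED cap, 0.15 kg; starts lying in lane 1. Origin at the middle of the bar on its axis, x along the bar. None if absent or held.
- spent2: spent cartridge, exactly one of spent0..2 is present: GREY hexagonal bar of the same shape and size (52 mm across flats, 130 mm long) with black bands and a RED cap, 0.15 kg; starts lying in lane 2. Origin at the middle of the bar on its axis, x along the bar. None if absent or held.
- carrier: fixed white deck 300 x 390 mm, 14 mm thick, origin on the bench under the middle lane's centre; x away from the robot along the lanes, y across. 3 dark lanes 110 mm apart; each has 4 blue corner lugs 7 mm high (55 mm either way along the lane, 14 long, 8 wide, inner faces 23 mm off its centre line); a cartridge lies flat between them. Side rails 16 mm high at y = +-180 mm.
- lane0 (a point): centre of lane 0 on the deck's surface (14 mm above the bench), carrier's axes; a cartridge seated here has its axis 26 mm above this point, its long axis along x (cap at either end).
- lane1 (a point): centre of lane 1 on the deck's surface (14 mm above the bench), carrier's axes; a cartridge seated here has its axis 26 mm above this point, its long axis along x (cap at either end).
- lane2 (a point): centre of lane 2 on the deck's surface (14 mm above the bench), carrier's axes; a cartridge seated here has its axis 26 mm above this point, its long axis along x (cap at either end).
- reader (a joint): travel (m) of the sprung reader bridge along the carrier's -x, over the cartridges: 0 = home (far end), 0.10 = at its stop. The spring pulls it home with 2 N at 0, 5.5 N at the stop, damped: let go, it is home in about 2 s. Bridge: a bar 26 x 372 x 18 mm on two side legs, underside 66 mm above the deck, clear of seated cartridges (52 mm high).
- reader_grip (a point): middle of the top of the ORANGE upright grip on the bridge: a block 16 mm thick along the carrier's x, 44 mm wide along y, 46 mm tall below this point (then the bridge bar); it moves with the bridge. At home it is 125 mm beyond the lane centres in the carrier's x.
- waste_tray: fixed yellow open tray, outside 110 x 210 x 30 mm high, walls 4 mm, floor 4 mm; origin at the centre of its underside; long side along its y.
- buffer_bottle: bystander: clear bottle with white cap, 72 mm dia., 180 mm high, origin under its base
- tip_box: bystander: blue box with clear lid 85 x 120 x 60 mm, origin under its base
- marker: bystander: white marker pen with red cap, 133 mm long, 16 mm thick, lying along its x, origin near its middle, on the bench
- timer: bystander: white timer 60 x 75 x 22 mm, origin under its base
- beaker: bystander: glass beaker, 70 mm dia., 90 mm high, origin under its base
Mind the look-alikes: they are no part of the job. Leave any purple look-alike of the fresh1 alone.

How it is judged:
By the outcome, as a careful person would: the job done as asked, in the order asked, and still so for the second after the job is handed in, with the robot touching nothing.
Of fresh0, fresh1, fresh2 only 2 to 3 are there at a start; the rules pass over those that are not, and their reading is None.
Of spent0, spent1, spent2 only 1 to 1 are there at a start; the rules pass over those that are not, and their reading is None.
At some moment in a run one of fresh0, fresh1, fresh2 may be knocked a few centimetres aside while the robot is not near it.
Once in a run the grip may slacken for a moment while it holds something.
It also fails if it takes over 210 s, if anything falls off the work surface, if the arm or the gripper's body presses on something with over 40 N, if the wrist force passes 120 N, or if a joint passes its speed limit or range.

### The arm

A 7-joint arm with a two-finger parallel gripper is mounted at the origin on the work surface. World frame = base frame: x ahead of the robot, y to its left, z up, the work surface at z = 0. Lengths are in m, angles in rad, forces in N, time in s.
With the tool pointing down it reaches from about 0.35 to 0.9 m from the base axis. Payload 7.2 kg.
Tool frame: the origin (TCP) lies midway between the tips of the shut fingers; the grasp point (between the pads) lies 19 mm behind it; z points along the fingers, x is the direction in which the jaws open and shut, and the axes are right-handed (so a half turn about z gives the same grasp; the last joint's range is limited). The gripper opens to 88 mm and grips with 3 to 60 N. Pads are 20 mm wide; open, the fingers measure 115 mm over their backs; the gripper's body (75 mm by 178 mm) begins 61 mm behind the grasp point.
Start: joints at [-1.234, 0.411, -0.013, 1.596, 0.006, 1.134, -0.082], TCP at [0.246, 0.574, 0.223] pointing down, gripper open.
Joint ranges: [-2.95, 2.95], [-0.29, 1.99], [-1.47, 1.44], [0.14, 2.54], [-1.03, 4.17], [0.13, 1.85], [-2.86, 2.86]. Speed limits (rad/s): [2.39, 2.39, 3.01, 3.01, 3.14, 3.14, 3.14].

### API

Orientations are given as a 3x3 rotation matrix whose columns are the frame's x, y, z axes.
In Python, from station import arm gives the robot as it stands. The module is installed in compiled form; this text tells all that it offers.
- The arm moves only by the shell command python3 -m jog 'ROWS' [FORCE]. ROWS is JSON, a list that holds one entry, the list of rows, each a list of 7 numbers: the opening, from 0 (shut) to 1 (fully open), then the shift along the tool's x, y, z in cm, then the turn, a rotation vector about the tool's x, y, z in rad. A call has 1 to 10 rows; each row shifts and turns the commanded pose from where the row before left it, along the tool's axes as they then stand; what a row does not reach is not made up. A row lasts 1/10 s, in which the tool goes at most 50 mm and 8.59 degrees, less where a joint would pass 70% of its speed; a pose out of reach is approached as far as the arm can. A call with a gripper value outside its range is refused whole. The fingers move at their own pace and stop on an object; FORCE is the grip in N (left out, the last holds). Time passes only in rows, so rows that do not move let the fingers close. It gives the time, the measured TCP pose, the force and the opening at its end, in the units of the state.
- arm.sense(): the state, without advancing time (a new reading comes with each control period).
- arm.camera(name): name is "side" or "top" or "wrist"; returns the picture (480x640x3 uint8, red, green, blue); there is no depth.
- arm.camera_info(name): a dict with "vertical_fov" (degrees; the focal length in pixels is half the picture's height over the tangent of half this angle, whatever the lens; pixels are square), "cx", "cy" (the principal point, pixels), "k1" (the pictures are not rectified: a ray, as slopes to the right and down, at radius r is drawn at 1 + k1 r^2 times it, then the intrinsics apply), "T" (4x4, takes a point from camera to world coordinates); the wrist camera has in their place "tool_from_camera" (4x4, takes a point from camera to tool coordinates, whose origin is the TCP and whose axes are the tool frame's). Camera axes: x right, y down, z forward; pixel columns grow to the right and rows downward; lengths in m; the calibration is good to about 2 mm. A picture is of the moment at which its call begins: read the wrist's pose just before it. camera_info takes no time and is no camera call.
- arm.hand_in(): hands the job in, once; it reports no verdict.
The state is a dict: "t": time; "q": joint angles; "dq": joint speeds; "effort": joint torques, N m; "tool_pos": TCP position; "orientation": TCP orientation; "contact_force": force on the tool from outside, world axes, zero at the start; "ft_torque": the same for the moment, N m; "gripper_width": opening from 0.0 (shut) to 1.0 (fully open).
Only numpy, scipy, OpenCV 4.12 (cv2) and the standard library are available. Lean on these libraries where they do the work, as an engineer would, in place of code of your own. Each camera call takes 0.05 s, during which the arm holds its last target. There are 200 camera calls.

## Working session

There is one attempt and no reset: what is moved stays moved. The work goes in short steps, Python scripts to look and compute and a shell command to move; the robot and the scene stay as the last step left them, time stands still between calls to the robot, and variables do not carry over. Pictures are saved under pics/ and viewed, about 12 in all and at most 16, crops included, and the job is handed in when it is done.

```bash
mkdir -p pics; cat > h.py <<'E'
import numpy as np,cv2,json
from station import arm
def save(n,f):
    im=arm.camera(n); cv2.imwrite(f,im[:,:,::-1]); return im
def ray(n,u,v,pose=None):
    c=arm.camera_info(n); f=240/np.tan(np.radians(c['vertical_fov'])/2)
    d=np.array([(u-c['cx'])/f,(v-c['cy'])/f]); s=d.copy()
    for _ in range(20): s=d/(1+c['k1']*(s@s))
    if n=='wrist':
        p,R=pose if pose else (lambda t:(np.array(t['tool_pos']),np.array(t['orientation'])))(arm.sense())
        T=np.eye(4);T[:3,:3]=R;T[:3,3]=p;T=T@np.array(c['tool_from_camera'])
    else: T=np.array(c['T'])
    return T[:3,3],T[:3,:3]@np.array([s[0],s[1],1])
def pt(n,u,v,z,pose=None):
    o,d=ray(n,u,v,pose); return o+d*(z-o[2])/d[2]
E
python3 - <<'E'
from h import *
np.set_printoptions(precision=3,suppress=True)
for n in ('top','side','wrist'):
    save(n,f'pics/{n}0.png'); print(n,arm.camera_info(n))
s=arm.sense(); print(s)
E
```

```text
top {'vertical_fov': 52.09392888293825, 'cx': 321.6144049990813, 'cy': 240.6152546730761, 'k1': -0.04745438949056022, 'T': array([[-0.017, -0.982,  0.189,  0.325],
       [-1.   ,  0.015, -0.008, -0.039],
       [ 0.005, -0.189, -0.982,  1.332],
       [ 0.   ,  0.   ,  0.   ,  1.   ]])}
side {'vertical_fov': 53.650754357212186, 'cx': 328.099634919498, 'cy': 241.66123773130758, 'k1': -0.049186925854288924, 'T': array([[ 0.998, -0.056,  0.031,  0.511],
       [-0.063, -0.752,  0.656, -0.873],
       [-0.013, -0.656, -0.754,  1.087],
       [ 0.   ,  0.   ,  0.   ,  1.   ]])}
wrist {'vertical_fov': 61.89735730636908, 'cx': 315.2689090680041, 'cy': 233.5432561960242, 'k1': -0.05945277453119823, 'tool_from_camera': array([[ 1.   , -0.   , -0.001, -0.   ],
       [ 0.001,  0.969,  0.249, -0.068],
       [ 0.001, -0.249,  0.969, -0.162],
       [ 0.   ,  0.   ,  0.   ,  1.   ]])}
{'t': 0.15, 'q': array([-1.234,  0.412, -0.013,  1.597,  0.006,  1.134, -0.082]), 'dq': array([ 0.   , -0.002, -0.001, -0.003,  0.   , -0.001, -0.   ]), 'effort': array([  0.001, -58.834,   0.642, -29.129,  -0.054,   0.016,   0.   ]), 'tool_pos': array([0.246, 0.574, 0.222]), 'orientation': array([[ 0.394,  0.919, -0.   ],
       [ 0.919, -0.394, -0.001],
       [-0.001,  0.   , -1.   ]]), 'contact_force': array([ 0.213,  0.571, -0.025]), 'ft_torque': array([-0.005, -0.012, -0.   ]), 'gripper_width': 1.0029102123863196}
```

View pics/top0.png

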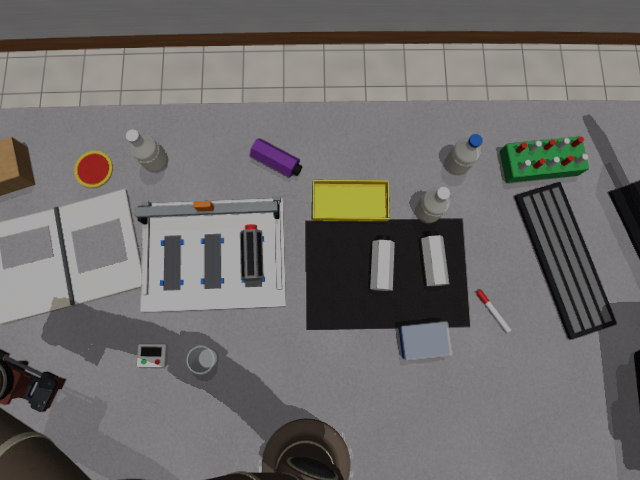

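View pics/side0.png

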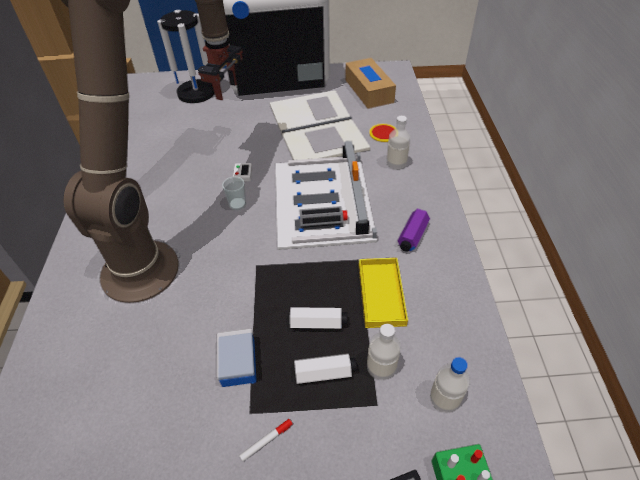

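```bash
python3 - <<'E'
from h import *
np.set_printoptions(precision=3,suppress=True)
t=cv2.imread('pics/top0.png'); s=cv2.imread('pics/side0.png')
a=cv2.resize(t[225:305,360:460],(400,320),interpolation=2); b=cv2.resize(s[295:395,280:380],(400,400),interpolation=2)
c=cv2.resize(t[190:315,135:290],(400,322),interpolation=2)
o=np.zeros((600,800,3),np.uint8); o[:320,:400]=a;o[:400,400:]=b;o[320:,:400]=c[:280]
cv2.imwrite('pics/crop0.png',o)
hsv=cv2.cvtColor(t,cv2.COLOR_BGR2HSV)
def blobs(m,z,name,lo=20):
    for k in cv2.findContours(m.astype(np.uint8),0,2)[0]:
        if cv2.contourArea(k)<lo: continue
        q=cv2.boxPoints(cv2.minAreaRect(k)); ce=q.mean(0)
        P=np.array([pt('top',*x,z)[:2] for x in q]); e=[P[1]-P[0],P[2]-P[1]]; e.sort(key=np.linalg.norm)
        print(name,ce,P.mean(0),'len',[np.linalg.norm(x) for x in e],'ang',np.degrees(np.arctan2(e[1][1],e[1][0])))
roi=np.zeros(t.shape[:2],bool); roi[225:305,360:460]=1
blobs(roi&(hsv[...,2]>100)&(hsv[...,1]<60),.05,'white')
H=hsv
car=np.zeros_like(roi); car[190:320,135:290]=1
blobs(car&(H[...,0]>100)&(H[...,0]<125)&(H[...,1]>150)&(H[...,2]>80),.021,'lug',4)
blobs(car&(H[...,0]<20)&(H[...,0]>5)&(H[...,1]>150),.144,'grip',10)
tr=np.zeros_like(roi); tr[170:230,300:400]=1
blobs(tr&(H[...,0]>22)&(H[...,0]<35)&(H[...,1]>150),.03,'tray',100)
blobs(car&(H[...,2]<90),.014,'lane',100)
E
```

```text
white [382.17  264.258] [ 0.506 -0.209] len [np.float64(0.05836000354905565), np.float64(0.13110306889676088)] ang -4.60514327950124
white [434.565 259.992] [ 0.515 -0.348] len [np.float64(0.05866953501877018), np.float64(0.13155037576068218)] ang -176.14785808320153
lug [161.  282.5] [0.47  0.383] len [np.float64(0.005419039208831118), np.float64(0.008088712881269219)] ang -177.58162695079707
lug [181. 282.] [0.47  0.329] len [np.float64(0.0054037749307400155), np.float64(0.010774179812635128)] ang -178.00436903058912
lug [202. 281.] [0.472 0.273] len [np.float64(0.005390612803656817), np.float64(0.010769099263426767)] ang -178.4467506191113
lug [222. 280.] [0.474 0.219] len [np.float64(0.0053809210188463215), np.float64(0.010766997238819366)] ang -178.86831076929803
lug [162.  242.5] [0.579 0.385] len [np.float64(0.005502146817383271), np.float64(0.008336858542715654)] ang -177.45812650171155
lug [181.5 242. ] [0.58  0.332] len [np.float64(0.00274354128482245), np.float64(0.011105217970403638)] ang -177.87760423225924
lug [202. 241.] [0.581 0.276] len [np.float64(0.0054740383556728
[... 261 characters left out ...]
), np.float64(0.2078187977048125)] ang -90.82024833381126
lane [171.5 262.5] [0.525 0.359] len [np.float64(0.04475658306614244), np.float64(0.14656158343315362)] ang 1.1645222827568034
lane [212. 261.] [0.528 0.249] len [np.float64(0.04406271020624638), np.float64(0.1482597474294177)] ang -178.7607450420958
lane [249.667 252.995] [0.548 0.146] len [np.float64(0.02104651004108892), np.float64(0.12197318634076604)] ang -177.9032086552007
lane [251.542 257.604] [0.536 0.141] len [np.float64(0.060582572462187984), np.float64(0.15682879898131813)] ang -178.186645291226
lane [209.331 217.646] [0.648 0.259] len [np.float64(0.06137963151598512), np.float64(0.4025249418402031)] ang -83.60119110696506
```

View pics/crop0.png

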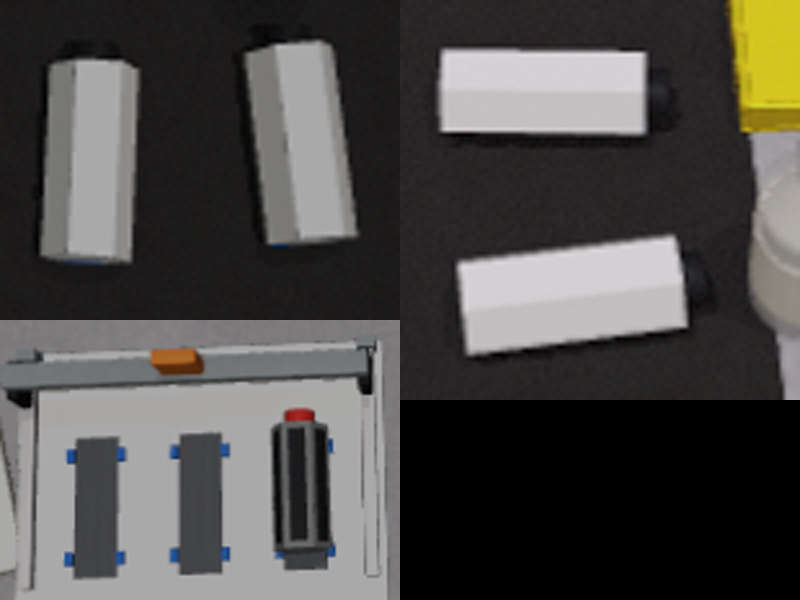

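```bash
python3 -m jog '[[[1,-2.6,3.93,0,0,0,0],[1,-2.6,3.93,0,0,0,0],[1,-2.6,3.93,0,0,0,0],[1,-2.6,3.93,0,0,0,0],[1,-2.6,3.93,0,0,0,0],[1,-2.6,3.93,0,0,0,0],[1,-2.6,3.93,0,0,0,0],[1,-2.6,3.93,0,0,0,0],[1,-2.6,3.93,0,0,0,0],[1,-2.6,3.93,0,0,0,0]]]' 
python3 -m jog '[[[1,-2.6,3.93,0,0,0,0.144],[1,0,0,0,0,0,0.144],[1,0,0,0,0,0,0.144],[1,0,0,0,0,0,0.144],[1,0,0,0,0,0,0.144],[1,0,0,0,0,0,0.144],[1,0,0,0,0,0,0.144],[1,0,0,0,0,0,0.144],[1,0,0,0,0,0,0.144],[1,0,0,0,0,0,0.144]]]'
python3 -m jog '[[[1,0,0,0,0,0,0.144],[1,0,0,0,0,0,0.144],[1,0,0,0,0,0,0.144],[1,0,0,0,0,0,0.144],[1,0,0,0,0,0,0.144],[1,0,0,0,0,0,0.144],[1,0,0,0,0,0,0.144],[1,0,0,0,0,0,0.144],[1,0,0,0,0,0,0.144],[1,0,0,0,0,0,0]]]' 
python3 - <<'E'
from h import *
s=arm.sense(); print(s['tool_pos'],s['orientation'].round(3),s['q'].round(2))
save('wrist','pics/w1.png')
E
```

```text
t: 1.15
tool_pos: [0.5056, 0.179, 0.2227]
orientation: [[0.394, 0.919, -0.0], [0.919, -0.394, 0.0], [0.0, -0.0, -1.0]]
contact_force: [0.8, 0.5, 0.4]
gripper_width: 0.997
t: 2.15
tool_pos: [0.5307, 0.1413, 0.2224]
orientation: [[0.961, -0.276, -0.0], [-0.276, -0.961, -0.0], [-0.0, 0.0, -1.0]]
contact_force: [0.1, -0.2, 0.9]
gripper_width: 0.999
t: 3.15
tool_pos: [0.5307, 0.1414, 0.2224]
orientation: [[-0.001, -1.0, -0.0], [-1.0, 0.001, -0.0], [0.0, 0.0, -1.0]]
contact_force: [-0.3, 0.5, -0.5]
gripper_width: 0.999
[0.53066411 0.14144044 0.2223759 ] [[-0.001 -1.    -0.   ]
 [-1.     0.001 -0.   ]
 [ 0.     0.    -1.   ]] [-0.93  0.33  0.74  1.82 -0.25  1.09 -1.66]
```

View pics/w1.png

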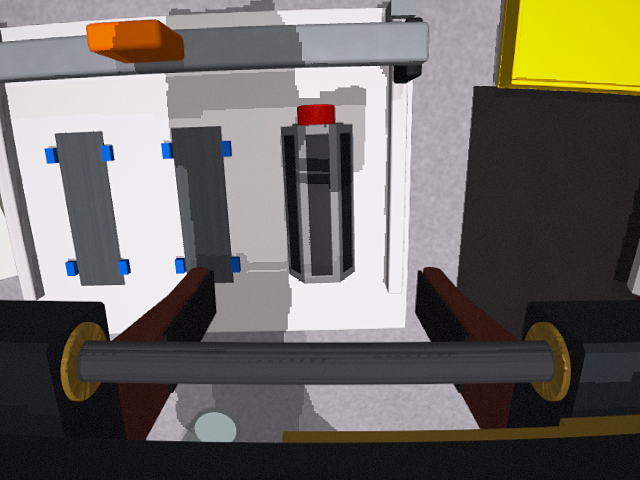

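```bash
python3 - <<'E'
from h import *
np.set_printoptions(precision=4,suppress=True)
t=cv2.imread('pics/w1.png'); H=cv2.cvtColor(t,cv2.COLOR_BGR2HSV)
m=((H[...,0]>100)&(H[...,0]<125)&(H[...,1]>150)&(H[...,2]>80)).astype(np.uint8); m[330:]=0
n,l,st,c=cv2.connectedComponentsWithStats(m)
for i in range(1,n):
    if st[i,4]>20: print('lug',c[i],pt('wrist',*c[i],.019))
for u,v in ((281,130),(353,130),(288,270),(355,270)): print('spent',pt('wrist',u,v,.04))
print('spent red cap top',pt('wrist',317,105,.05), 'front top edge', pt('wrist',321,276,.066),'back',pt('wrist',317,125,.066))
print('grip', pt('wrist',117,22,.144),pt('wrist',88,22,.144),pt('wrist',148,22,.144))
E
```

```text
lug [225.3224 148.1118] [0.5826 0.2219 0.019 ]
lug [166.3015 150.0662] [0.5811 0.2758 0.019 ]
lug [106.0455 152.7208] [0.5791 0.3321 0.019 ]
lug [ 49.7742 155.2661] [0.5775 0.3864 0.019 ]
lug [234.3561 264.1742] [0.4727 0.2188 0.019 ]
lug [179.7956 265.0292] [0.4715 0.2721 0.019 ]
lug [ 71.1748 267.8252] [0.4678 0.3819 0.019 ]
lug [122.6587 266.746 ] [0.4694 0.3291 0.019 ]
spent [0.5984 0.1698 0.04  ]
spent [0.5986 0.1095 0.04  ]
spent [0.4745 0.1656 0.04  ]
spent [0.4747 0.1045 0.04  ]
spent red cap top [0.618  0.1398 0.05  ] front top edge [0.4785 0.1359 0.066 ] back [0.6022 0.1398 0.066 ]
grip [0.6584 0.253  0.144 ] [0.6589 0.27   0.144 ] [0.6579 0.2352 0.144 ]
```

```bash
python3 -m jog '[[[0.7,0,0,0,0,0,-0.03],[0.7,0,0,0,0,0.1309,0],[0.7,0,0,0,0,0.1309,0],[0.7,0,0,0,0,0.1309,0],[0.7,0,0,0,0,0.1309,0],[0.7,-2.95,-0.2,2.7,0,0,0],[0.7,-2.95,-0.2,2.7,0,0,0],[0.7,-2.95,-0.2,2.7,0,0,0],[0.7,0,0,0,0,0,0],[0.7,0,0,0,0,0,0]]]' 20
cat >> h.py <<'E'
def to(target):
    "shift in cm along tool axes from the measured TCP to a world point"
    s=arm.sense(); p=np.array(s['tool_pos']); R=np.array(s['orientation'])
    print('tcp',p.round(4),'z',R[:,2].round(3),'x',R[:,0].round(3),'w',round(s['gripper_width'],3),'F',np.round(s['contact_force'],1),'t',s['t'],'q',s['q'].round(2))
    if target is not None: print('shift cm',(R.T@(np.array(target)-p)*100).round(2))
E
python3 -c "
from h import *
to([.537,.1375,.039])"
```

```text
t: 4.2
tool_pos: [0.5359, 0.1768, 0.1088]
orientation: [[0.029, -0.999, 0.015], [-0.865, -0.033, -0.501], [0.501, 0.002, -0.865]]
contact_force: [0.4, 0.7, 0.8]
gripper_width: 0.695
tcp [0.5359 0.1768 0.1088] z [ 0.015 -0.501 -0.865] x [ 0.029 -0.865  0.501] w 0.695 F [0.4 0.7 0.8] t 4.2 q [-1.16  0.72  0.75  1.74  0.    1.08 -2.03]
shift cm [-0.1   0.01  8.01]
```

```bash
python3 -m jog '[[[0.7,-0.05,0,3,0,0,0],[0.7,-0.05,0,2,0,0,0],[0.7,0,0,1.5,0,0,0],[0.7,0,0,1.5,0,0,0],[0.7,0,0,0,0,0,0]]]'
python3 -m jog '[[[0.3,0,0,0,0,0,0],[0.3,0,0,0,0,0,0],[0.3,0,0,0,0,0,0],[0.3,0,0,0,0,0,0],[0.3,0,0,0,0,0,0],[0.3,0,0,0,0,0,0]]]' 20
```

```text
t: 4.7
tool_pos: [0.5374, 0.1367, 0.04]
orientation: [[0.025, -1.0, 0.015], [-0.866, -0.029, -0.5], [0.5, -0.0, -0.866]]
contact_force: [-0.1, -0.1, -0.2]
gripper_width: 0.699
t: 5.3
tool_pos: [0.5381, 0.1384, 0.0406]
orientation: [[0.026, -1.0, 0.017], [-0.866, -0.031, -0.5], [0.5, -0.002, -0.866]]
contact_force: [-0.0, -1.7, 7.7]
gripper_width: 0.592
```

```bash
python3 -m jog '[[[0.3,1,0,-1.73,0,0,0],[0.3,2,0,-3.46,0,0,0],[0.3,2,0,-3.46,0,0,0],[0.3,2,0,-3.46,0,0,0],[0.3,1,0,-1.73,0,0,0],[0.3,0,0,0,0.0694,0,-0.1202],[0.3,0,0,0,0.0694,0,-0.1202],[0.3,0,0,0,0.0694,0,-0.1202],[0.3,0,0,0,0.0694,0,-0.1202],[0.3,0,0,0,0.0694,0,-0.1202]]]' 30
python3 -m jog '[[[0.3,0,0,0,0.0694,0,-0.1202],[0.3,0,0,0,0.0694,0,-0.1202],[0.3,0,0,0,0.0694,0,-0.1202],[0.3,0,0,0,0.0694,0,-0.1202],[0.3,0,0,0,0.0694,0,-0.1202],[0.3,0,0,0,0.0694,0,-0.1202],[0.3,0,0,0,0,0,0]]]'
python3 -c "
from h import *
to([.686,-.139,.20])"
```

```text
t: 6.3
tool_pos: [0.5369, 0.1394, 0.199]
orientation: [[0.578, -0.744, 0.335], [-0.645, -0.668, -0.371], [0.499, -0.001, -0.866]]
contact_force: [0.5, 0.0, -1.5]
gripper_width: 0.59
t: 7.0
tool_pos: [0.5367, 0.1363, 0.1991]
orientation: [[0.866, -0.02, 0.5], [-0.018, -1.0, -0.009], [0.5, -0.001, -0.866]]
contact_force: [-0.7, -0.3, -1.9]
gripper_width: 0.588
tcp [0.5367 0.1363 0.1991] z [ 0.5   -0.009 -0.866] x [ 0.866 -0.018  0.5  ] w 0.588 F [-0.7 -0.3 -1.9] t 7.0 q [-1.12  0.08  0.67  2.26  0.5   0.4  -0.91]
shift cm [13.46 27.23  7.62]
```

```bash
python3 -m jog '[[[0.3,1.92,3.89,1.09,0,0,0],[0.3,1.92,3.89,1.09,0,0,0],[0.3,1.92,3.89,1.09,0,0,0],[0.3,1.92,3.89,1.09,0,0,0],[0.3,1.92,3.89,1.09,0,0,0],[0.3,1.92,3.89,1.09,0,0,0],[0.3,1.92,3.89,1.09,0,0,0],[0.3,0,0,0,0,0,0],[0.3,0,0,0,0,0,0]]]' 
python3 - <<'E'
from h import *
to([.686,-.139,.04])
a=save('wrist','pics/w2.png')
H=cv2.cvtColor(a,cv2.COLOR_RGB2HSV)
s=save('side','pics/s2.png')
E
```

```text
t: 7.9
tool_pos: [0.6743, -0.1159, 0.1978]
orientation: [[0.869, -0.025, 0.494], [-0.023, -1.0, -0.011], [0.494, -0.002, -0.869]]
contact_force: [0.5, 1.2, -2.6]
gripper_width: 0.588
tcp [ 0.6743 -0.1159  0.1978] z [ 0.494 -0.011 -0.869] x [ 0.869 -0.023  0.494] w 0.588 F [ 0.5  1.2 -2.6] t 7.9 q [-0.13  0.3   0.31  1.97 -0.4   0.4   0.46]
shift cm [-6.73  2.32 14.32]
```

View pics/w2.png

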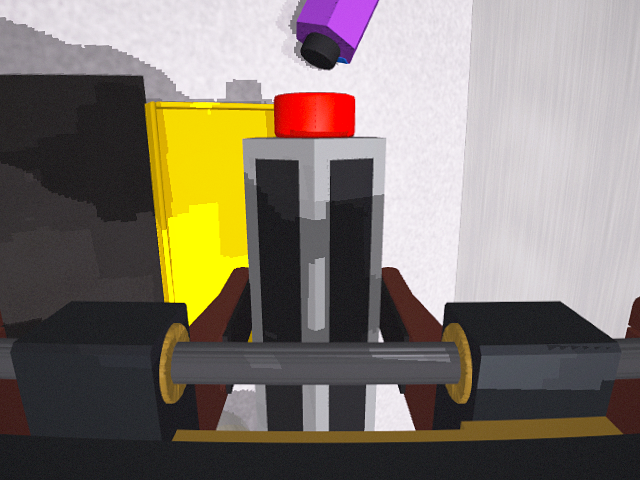

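```bash
python3 - <<'E'
from h import *
print(pt('wrist',147,103,.03), pt('wrist',275,103,.03))
print([pt('top',u,v,.03).round(3) for u,v in((313,181),(389,181),(388,220),(312,220))])
to([.686,-.139,.11])
E
```

```text
[ 0.6356055  -0.02429999  0.03      ] [ 0.73343562 -0.02395704  0.03      ]
[array([ 0.744, -0.029,  0.03 ]), array([ 0.741, -0.239,  0.03 ]), array([ 0.63 , -0.232,  0.03 ]), array([ 0.633, -0.025,  0.03 ])]
tcp [ 0.6741 -0.1124  0.1979] z [ 0.495 -0.008 -0.869] x [ 0.869 -0.017  0.495] w 0.593 F [-1.7  0.8 -1.8] t 8.0 q [-0.14  0.3   0.31  1.97 -0.4   0.39  0.46]
shift cm [-3.27  2.65  8.24]
```

```bash
python3 -m jog '[[[0.3,-1.1,0.35,2.75,0,0,0],[0.3,-1.1,0.35,2.75,0,0,0],[0.3,-1.1,0.3,2.75,0,0,0],[0.3,0,0,0,0,0,0],[0.3,0,0,0,0,0,0]]]' 
python3 - <<'E'
from h import *
to([.687,-.122,.036])
E
```

```text
t: 8.5
tool_pos: [0.6865, -0.1228, 0.1106]
orientation: [[0.868, -0.018, 0.495], [-0.016, -1.0, -0.008], [0.496, -0.001, -0.869]]
contact_force: [-0.2, 0.3, -1.3]
gripper_width: 0.589
tcp [ 0.6865 -0.1228  0.1106] z [ 0.495 -0.008 -0.869] x [ 0.868 -0.016  0.496] w 0.589 F [-0.2  0.3 -1.3] t 8.5 q [ 0.04  0.44  0.13  2.   -0.56  0.22  0.64]
shift cm [-3.65 -0.07  6.5 ]
```

```bash
python3 -m jog '[[[0.3,-1.2,0,2.15,0,0,0],[0.3,-1.2,0,2.15,0,0,0],[0.3,0,0,0,0,0,0]]]' 
python3 - <<'E'
from h import *
to([.687,-.122,.036])
E
```

```text
t: 8.8
tool_pos: [0.6873, -0.1223, 0.0687]
orientation: [[0.868, -0.017, 0.497], [-0.017, -1.0, -0.005], [0.497, -0.003, -0.868]]
contact_force: [0.0, 0.0, -1.4]
gripper_width: 0.591
tcp [ 0.6873 -0.1223  0.0687] z [ 0.497 -0.005 -0.868] x [ 0.868 -0.017  0.497] w 0.591 F [ 0.   0.  -1.4] t 8.8 q [ 0.08  0.51  0.08  2.02 -0.82  0.14  0.91]
shift cm [-1.65 -0.02  2.82]
```

```bash
python3 -m jog '[[[0.3,0,0,0,0,-0.13,0],[0.3,0,0,0,0,-0.13,0],[0.3,-0.4,0,1.45,0,0,0],[0.3,-0.4,0,1.45,0,0,0],[0.3,0,0,0,0,0,0]]]' 
python3 - <<'E'
from h import *
to([.687,-.122,.036])
E
```

```text
t: 9.3
tool_pos: [0.6892, -0.1217, 0.0331]
orientation: [[0.951, -0.014, 0.308], [-0.016, -1.0, 0.004], [0.308, -0.009, -0.951]]
contact_force: [-0.5, -0.1, -1.5]
gripper_width: 0.591
tcp [ 0.6892 -0.1217  0.0331] z [ 0.308  0.004 -0.951] x [ 0.951 -0.016  0.308] w 0.591 F [-0.5 -0.1 -1.5] t 9.3 q [-0.18  0.64  0.43  1.87 -0.72  0.45  0.73]
shift cm [-0.12  0.03 -0.35]
```

```bash
python3 -m jog '[[[0.72,0,0,0,0,0,0],[0.72,0,0,0,0,0,0],[0.72,0,0,0,0,0,0],[0.72,0,0,-2,0,0,0],[0.72,0,0,-4,0,0,0],[0.72,0,0,-4,0,0,0],[0.72,0,0,-4,0,0,0],[0.72,0,0,0,0,-0.1,0],[0.72,0,0,0,0,-0.1,0],[0.72,0,0,0,0,-0.11,0]]]' 
python3 - <<'E'
from h import *
to([.50,-.209,.2])
save('top','pics/t3.png')
E
```

```text
t: 10.3
tool_pos: [0.6461, -0.124, 0.1692]
orientation: [[1.0, -0.017, 0.001], [-0.017, -1.0, 0.009], [0.001, -0.009, -1.0]]
contact_force: [0.8, -0.4, 0.2]
gripper_width: 0.719
tcp [ 0.6461 -0.124   0.1692] z [ 0.001  0.009 -1.   ] x [ 1.    -0.017  0.001] w 0.719 F [ 0.8 -0.4  0.2] t 10.3 q [-0.33  0.59  0.69  1.6  -0.42  1.1   0.45]
shift cm [-14.47   8.71  -3.16]
```

View pics/t3.png

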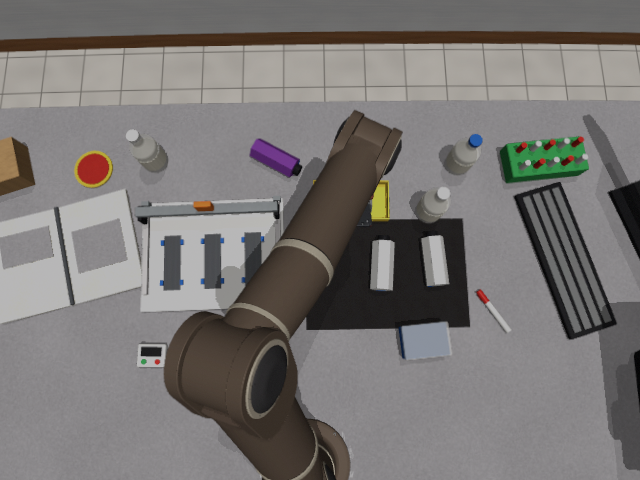

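```bash
python3 -m jog '[[[0.7,-3.6,2.2,-0.8,0,0,0],[0.7,-3.6,2.2,-0.8,0,0,0],[0.7,-3.6,2.2,-0.8,0,0,0],[0.7,-3.6,2.1,-0.8,0,0,0],[0.7,0,0,0,0,0,0.1485],[0.7,0,0,0,0,0,0.1485],[0.7,0,0,0,0,0,0.1485],[0.7,0,0,0,0,0,0.1485],[0.7,0,0,0,0,0,0.1485],[0.7,0,0,0,0,0,0.1485]]]' 
python3 -m jog '[[[0.7,0,0,0,0,0,0.1485],[0.7,0,0,0,0,0,0.1485],[0.7,0,0,0,0,0,0.1485],[0.7,0,0,0,0,0,0.1485],[0.7,0,0,0,0,0,0.1485],[0.7,0,0,0,0,0,0],[0.7,0,0,0,0,0,0]]]' 
python3 - <<'E'
from h import *
to(None)
save('wrist','pics/w4.png');save('side','pics/s4.png')
E
```

```text
t: 11.35
tool_pos: [0.5004, -0.2091, 0.1982]
orientation: [[0.611, -0.792, 0.004], [-0.792, -0.611, 0.009], [-0.005, -0.008, -1.0]]
contact_force: [0.3, -0.2, -0.5]
gripper_width: 0.699
t: 12.05
tool_pos: [0.5005, -0.2089, 0.1981]
orientation: [[-0.075, -0.997, 0.002], [-0.997, 0.075, 0.008], [-0.009, -0.002, -1.0]]
contact_force: [0.6, -0.1, -0.2]
gripper_width: 0.7
tcp [ 0.5005 -0.2089  0.1981] z [ 0.002  0.008 -1.   ] x [-0.075 -0.997 -0.009] w 0.7 F [ 0.6 -0.1 -0.2] t 12.05 q [-0.54  0.53  1.19  1.88 -0.55  1.12 -0.78]
```

View pics/w4.png

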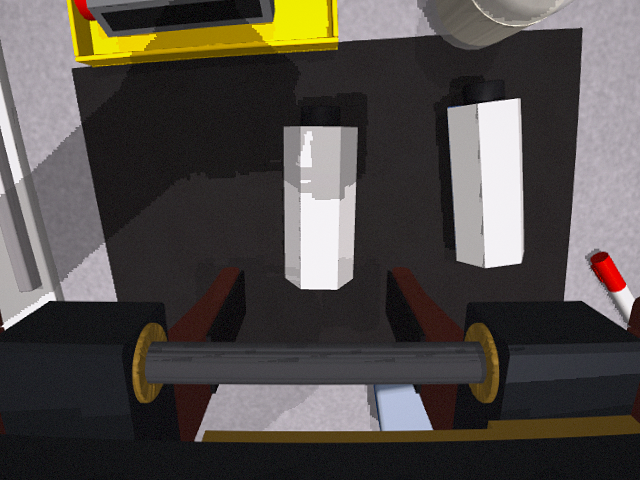

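```bash
python3 - <<'E'
from h import *
for nm,L in (('A',((284,130),(357,130),(284,275),(353,275))),('B',((448,106),(520,100),(457,260),(523,255)))):
    P=np.array([pt('wrist',u,v,.026)[:2] for u,v in L]); 
    f=P[:2].mean(0);n=P[2:].mean(0); print(nm,P.round(4).tolist(),'yaw',np.degrees(np.arctan2(*(f-n)[::-1])),(f+n)/2)
print('A top far/near',pt('wrist',325,127,.052),pt('wrist',319,289,.052))
E
```

```text
A [[0.5706, -0.1877], [0.5661, -0.2469], [0.4462, -0.1759], [0.4417, -0.237]] yaw -5.000116787530348 [ 0.50616684 -0.21185835]
B [[0.5799, -0.3212], [0.581, -0.3803], [0.4488, -0.3294], [0.4488, -0.3886]] yaw 3.5903395987467683 [ 0.51463636 -0.35486966]
A top far/near [ 0.57017916 -0.22070749  0.052     ] [ 0.44125266 -0.2066583   0.052     ]
```

```bash
python3 -m jog '[[[0.7,0,0,0,0,0.133,0],[0.7,0,0,0,0,0.133,0],[0.7,0,0,0,0,0.133,0],[0.7,0,0,0,0,0.133,-0.01],[0.7,0,0,0,0,0,0]]]' 
python3 - <<'E'
from h import *
to([.506,-.1730,.0945])
to([.506,-.213,.0252])
E
```

```text
t: 12.65
tool_pos: [0.5021, -0.2047, 0.1963]
orientation: [[-0.047, -0.998, -0.037], [-0.863, 0.059, -0.502], [0.503, 0.008, -0.864]]
contact_force: [-0.2, 1.1, -0.7]
gripper_width: 0.701
tcp [ 0.5021 -0.2047  0.1963] z [-0.037 -0.502 -0.864] x [-0.047 -0.863  0.503] w 0.701 F [-0.2  1.1 -0.7] t 12.65 q [-0.97  0.74  1.4   2.   -0.28  0.86 -1.14]
shift cm [-7.88 -0.29  7.19]
tcp [ 0.5021 -0.2047  0.1963] z [-0.037 -0.502 -0.864] x [-0.047 -0.863  0.503] w 0.701 F [-0.2  1.1 -0.7] t 12.65 q [-0.97  0.74  1.4   2.   -0.28  0.86 -1.14]
shift cm [-7.91 -0.58 15.18]
```

```bash
python3 -m jog '[[[0.7,-2.63,-0.1,2.4,0,0,0],[0.7,-2.63,-0.1,2.4,0,0,0],[0.7,-2.63,-0.1,2.4,0,0,0],[0.7,0,0,0,0,0,0],[0.7,0,0,0,0,0,0]]]' 
python3 - <<'E'
from h import *
to([.506,-.213,.0252])
E
```

```text
t: 13.15
tool_pos: [0.5056, -0.178, 0.0977]
orientation: [[-0.059, -0.998, -0.038], [-0.865, 0.07, -0.497], [0.499, 0.003, -0.867]]
contact_force: [0.1, -0.3, 0.7]
gripper_width: 0.695
tcp [ 0.5056 -0.178   0.0977] z [-0.038 -0.497 -0.867] x [-0.059 -0.865  0.499] w 0.695 F [ 0.1 -0.3  0.7] t 13.15 q [-0.92  0.85  1.23  2.06 -0.41  0.71 -1.19]
shift cm [-0.59 -0.31  8.02]
```

```bash
python3 -m jog '[[[0.7,-0.6,-0.3,0,0,0,0],[0.7,0,0,3,0,0,0],[0.7,0,0,2,0,0,0],[0.7,0,0,1.5,0,0,0],[0.7,0,0,1.5,0,0,0],[0.7,0,0,0,0,0,0]]]' 
python3 - <<'E'
from h import *
to([.506,-.213,.0252])
E
```

```text
t: 13.75
tool_pos: [0.5061, -0.2126, 0.0247]
orientation: [[-0.06, -0.997, -0.038], [-0.864, 0.071, -0.498], [0.499, 0.002, -0.866]]
contact_force: [1.0, 0.2, -0.4]
gripper_width: 0.7
tcp [ 0.5061 -0.2126  0.0247] z [-0.038 -0.498 -0.866] x [-0.06  -0.864  0.499] w 0.7 F [ 1.   0.2 -0.4] t 13.75 q [-0.77  0.92  1.07  2.09 -0.49  0.55 -1.14]
shift cm [ 0.06  0.01 -0.03]
```

```bash
python3 -m jog '[[[0.3,0,0,0,0,0,0],[0.3,0,0,0,0,0,0],[0.3,0,0,0,0,0,0],[0.3,0,0,0,0,0,0],[0.3,2,0,-3.46,0,0,0],[0.3,2,0,-3.46,0,0,0],[0.3,-2.6,0.2,-1.5,0,0,0],[0.3,-2.6,0.2,-1.5,0,0,0],[0.3,-2.6,0.2,-1.5,0,0,0],[0.3,0,0,0,0,0,0]]]' 30
python3 -m jog '[[[0.3,0,0,0,0,-0.1496,0],[0.3,0,0,0,0,-0.1496,0],[0.3,0,0,0,0,-0.1496,0],[0.3,0,0,0,0,-0.1496,0],[0.3,0,0,0,0,-0.1496,0],[0.3,0,0,0,0,-0.1496,0],[0.3,0,0,0,0,-0.1496,0],[0.3,0,0,0,0,0,0],[0.3,0,0,0,0,0,0]]]' 
python3 - <<'E'
from h import *
to([.506,-.123,.026])
save('side','pics/s5.png')
E
```

```text
t: 14.75
tool_pos: [0.5078, -0.1161, 0.1033]
orientation: [[-0.052, -0.998, -0.035], [-0.866, 0.063, -0.497], [0.498, 0.004, -0.867]]
contact_force: [-0.5, -0.3, -3.5]
gripper_width: 0.589
t: 15.65
tool_pos: [0.5057, -0.124, 0.1035]
orientation: [[-0.066, -0.997, 0.033], [-0.864, 0.074, 0.497], [-0.498, 0.004, -0.867]]
contact_force: [0.1, 0.1, -3.2]
gripper_width: 0.589
tcp [ 0.5057 -0.124   0.1035] z [ 0.033  0.497 -0.867] x [-0.066 -0.864 -0.498] w 0.589 F [ 0.1  0.1 -3.2] t 15.65 q [-0.05  0.63  0.72  1.9  -0.89  1.26 -0.51]
shift cm [ 3.77 -0.06  6.77]
```

View pics/s5.png

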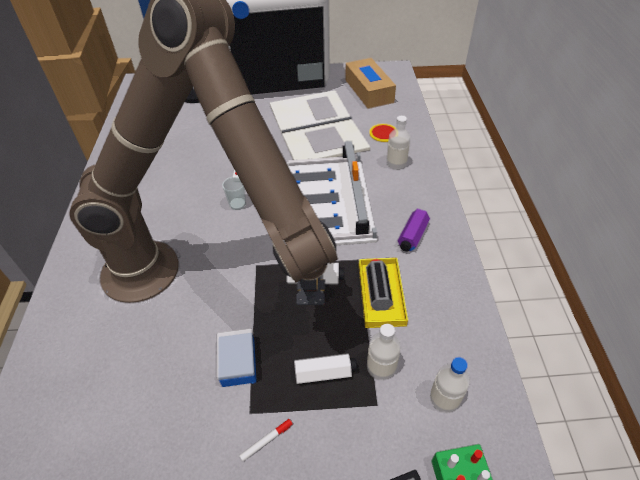

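```bash
python3 -m jog '[[[0.3,1.2,0,2.1,0,0,0],[0.3,1.2,0,2.1,0,0,0],[0.3,0.8,0,1.4,0,0,0],[0.3,0.5,0,0.85,0,0,0],[0.3,0.1,0,0.2,0,0,0],[0.3,0,0,0,0,0,0]]]' 
python3 - <<'E'
from h import *
to([.506,-.123,.025])
E
```

```text
t: 16.3
tool_pos: [0.5067, -0.1207, 0.0278]
orientation: [[-0.061, -0.998, 0.032], [-0.864, 0.069, 0.499], [-0.5, 0.003, -0.866]]
contact_force: [-0.6, 0.2, -3.2]
gripper_width: 0.589
tcp [ 0.5067 -0.1207  0.0278] z [ 0.032  0.499 -0.866] x [-0.061 -0.864 -0.5  ] w 0.589 F [-0.6  0.2 -3.2] t 16.3 q [ 0.01  0.74  0.63  1.93 -0.97  1.16 -0.4 ]
shift cm [0.35 0.05 0.13]
```

```bash
python3 -m jog '[[[0.3,0.12,0,0.2,0,0,0],[0.3,0,0,0,0,0,0],[0.7,0,0,0,0,0,0],[0.7,0,0,0,0,0,0],[0.7,0,0,0,0,0,0],[0.7,0,0,-2,0,0,0],[0.7,0,0,-4,0,0,0],[0.7,0,0,-4,0,0,0],[0.7,0,0,0,0,0,0]]]'
python3 -m jog '[[[0.7,0,0,0,0,0.1496,0],[0.7,0,0,0,0,0.1496,0],[0.7,0,0,0,0,0.1496,0],[0.7,0,0,0,0,0.1496,0],[0.7,0,0,0,0,0.1496,0],[0.7,0,0,0,0,0.1496,0],[0.7,0,0,0,0,0.1496,0],[0.7,-4.33,0,-2.5,0,0,0],[0.7,-4.33,0,-2.5,0,0,0],[0.7,0,0,0,0,0,0]]]' 
python3 - <<'E'
from h import *
to([.507,-.0705,.112])
save('wrist','pics/w6.png')
E
```

```text
t: 17.2
tool_pos: [0.5045, -0.1755, 0.1158]
orientation: [[-0.062, -0.997, 0.039], [-0.866, 0.073, 0.495], [-0.496, -0.003, -0.868]]
contact_force: [0.0, -1.6, 0.1]
gripper_width: 0.701
t: 18.2
tool_pos: [0.512, -0.0635, 0.1099]
orientation: [[-0.047, -0.998, -0.033], [-0.865, 0.058, -0.499], [0.5, 0.005, -0.866]]
contact_force: [0.3, 0.2, 1.1]
gripper_width: 0.702
tcp [ 0.512  -0.0635  0.1099] z [-0.033 -0.499 -0.866] x [-0.047 -0.865  0.5  ] w 0.702 F [0.3 0.2 1.1] t 18.2 q [-1.12  0.85  1.23  2.01 -0.35  0.85 -1.4 ]
shift cm [0.74 0.45 0.18]
```

View pics/w6.png

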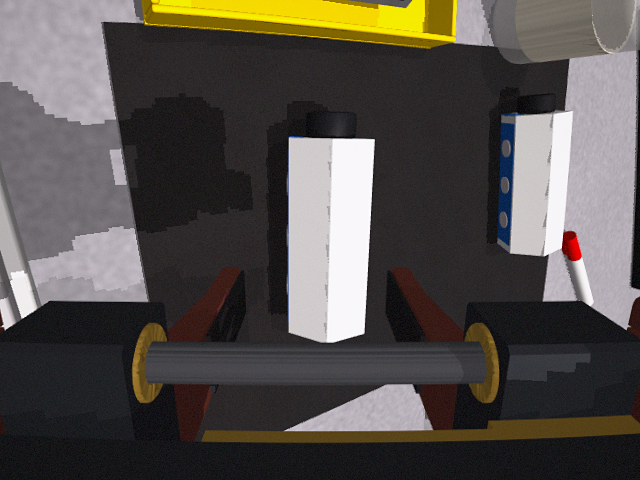

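```bash
python3 -m jog '[[[0.7,0.65,0.4,0,0,0,0],[0.7,0,0,4,0,0,0],[0.7,0,0,2.5,0,0,0],[0.7,0,0,1.7,0,0,0],[0.7,0,0,1.5,0,0,0],[0.7,0,0,0,0,0,0]]]' 
python3 - <<'E'
from h import *
to([.507,-.121,.0255])
E
```

```text
t: 18.85
tool_pos: [0.5008, -0.1272, 0.0311]
orientation: [[-0.062, -0.997, -0.039], [-0.864, 0.073, -0.498], [0.499, 0.003, -0.867]]
contact_force: [-0.3, -1.2, 0.6]
gripper_width: 0.7
tcp [ 0.5008 -0.1272  0.0311] z [-0.039 -0.498 -0.867] x [-0.062 -0.864  0.499] w 0.7 F [-0.3 -1.2  0.6] t 18.85 q [-0.94  0.91  1.08  2.09 -0.43  0.64 -1.33]
shift cm [-0.86 -0.57  0.15]
```

```bash
python3 -m jog '[[[0.7,0,0,0,0,0,0],[0.7,0,0,0,0,0,0]]]' 
python3 - <<'E'
from h import *
to([.507,-.121,.0255])
E
```

```text
t: 19.05
tool_pos: [0.5012, -0.1264, 0.0318]
orientation: [[-0.061, -0.997, -0.039], [-0.864, 0.072, -0.499], [0.5, 0.003, -0.866]]
contact_force: [-2.4, -1.5, 3.5]
gripper_width: 0.698
tcp [ 0.5012 -0.1264  0.0318] z [-0.039 -0.499 -0.866] x [-0.061 -0.864  0.5  ] w 0.698 F [-2.4 -1.5  3.5] t 19.05 q [-0.94  0.91  1.08  2.09 -0.43  0.64 -1.33]
shift cm [-0.82 -0.54  0.26]
```

```bash
python3 -m jog '[[[0.7,-0.4,0,0,0,0,0],[0.7,-0.35,0,0,0,0,0],[0.7,0,0,0,0,0,0],[0.7,0,0,0,0,0,0]]]' 
python3 -m jog '[[[0.3,0,0,0.1,0,0,0],[0.3,0,0,0,0,0,0],[0.3,0,0,0,0,0,0],[0.3,0,0,0,0,0,0],[0.3,0,0,0,0,0,0]]]' 30
```

```text
t: 19.45
tool_pos: [0.5014, -0.125, 0.0314]
orientation: [[-0.063, -0.997, -0.039], [-0.86, 0.074, -0.506], [0.507, 0.001, -0.862]]
contact_force: [-5.3, -15.2, 24.8]
gripper_width: 0.7
t: 19.95
tool_pos: [0.5011, -0.1295, 0.0329]
orientation: [[-0.066, -0.997, -0.039], [-0.857, 0.076, -0.51], [0.511, -0.0, -0.859]]
contact_force: [-7.9, -21.9, 39.4]
gripper_width: 0.602
```

```bash
python3 -m jog '[[[0.3,0.35,0,0,0,0,0],[0.3,0.35,0,0,0,0,0],[0.3,0,0,-0.2,0,0,0],[0.3,0,0,0,0,0,0],[0.3,0,0,0,0,0,0]]]' 30
python3 - <<'E'
from h import *
to(None)
save('wrist','pics/w7.png');save('side','pics/s7.png')
E
```

```text
t: 20.45
tool_pos: [0.5018, -0.1261, 0.0333]
orientation: [[-0.06, -0.997, -0.038], [-0.863, 0.071, -0.501], [0.502, 0.002, -0.865]]
contact_force: [-2.9, -5.0, 11.0]
gripper_width: 0.6
tcp [ 0.5018 -0.1261  0.0333] z [-0.038 -0.501 -0.865] x [-0.06  -0.863  0.502] w 0.6 F [-2.9 -5.  11. ] t 20.45 q [-0.94  0.91  1.09  2.09 -0.43  0.64 -1.33]
```

View pics/w7.png

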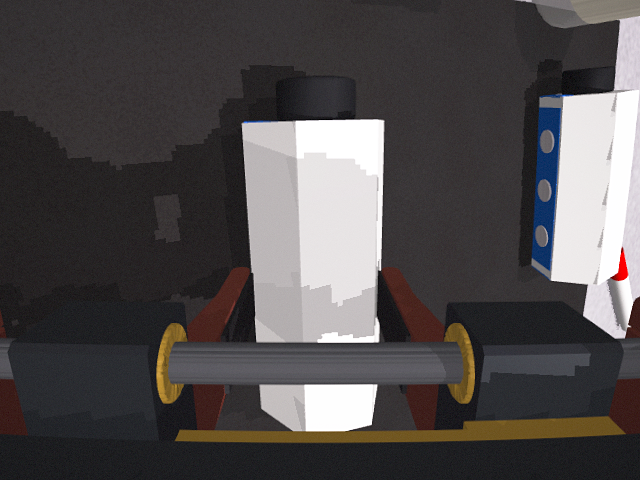

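```bash
python3 -m jog '[[[0.75,0,0,0,0,0,0],[0.75,0,0,0,0,0,0],[0.75,0,0,-1,0,0,0],[0.75,0,0,-2,0,0,0],[0.75,0,0,-4,0,0,0],[0.75,0,0,-3,0,0,0],[0.75,0,0,0,0,0,0],[0.75,0,0,0,0,0,0],[0.75,0,0,0,0,0,0]]]'
python3 - <<'E'
from h import *
to(None)
a=save('wrist','pics/w8.png');b=save('side','pics/s8.png')
P=lambda u,v,z:pt('wrist',u,v,z).round(4)
E
```

```text
t: 21.45
tool_pos: [0.5053, -0.074, 0.1176]
orientation: [[-0.058, -0.998, -0.038], [-0.864, 0.069, -0.498], [0.5, 0.004, -0.866]]
contact_force: [-1.7, -0.1, -0.8]
gripper_width: 0.745
tcp [ 0.5053 -0.074   0.1176] z [-0.038 -0.498 -0.866] x [-0.058 -0.864  0.5  ] w 0.745 F [-1.7 -0.1 -0.8] t 21.45 q [-1.12  0.83  1.25  2.03 -0.34  0.85 -1.4 ]
```

View pics/w8.png

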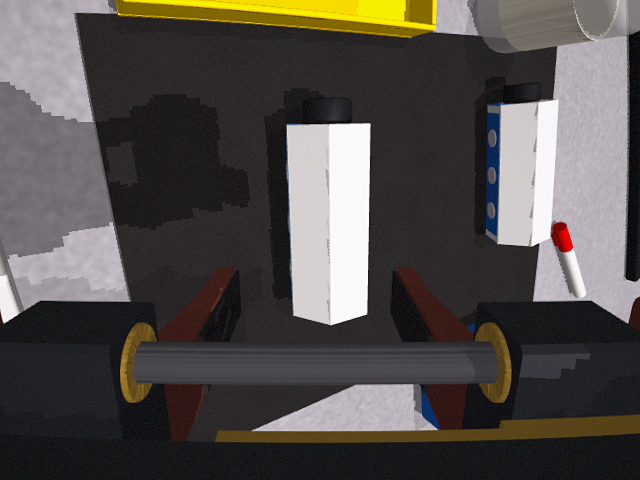

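```bash
python3 - <<'E'
from h import *
to(None)
for n,L,z,o in (('ridge',((328,124),(331,323)),.052,-.015),('left',((287,124),(293,318)),.026,-.03),('right',((370,124),(367,314)),.052,.015)):
    P=np.array([pt('wrist',u,v,z)[:2] for u,v in L]); d=(P[0]-P[1])/np.linalg.norm(P[0]-P[1]); ax=P+np.array([-d[1],d[0]])*o
    print(n,ax.round(4).tolist(),np.degrees(np.arctan2(d[1],d[0])), 'y at x=.5:',ax[1,1]+(.5-ax[1,0])*d[1]/d[0])
E
```

```text
tcp [ 0.5052 -0.0745  0.1176] z [-0.039 -0.499 -0.866] x [-0.059 -0.864  0.5  ] w 0.748 F [ 0.1 -0.5  0.2] t 21.55 q [-1.12  0.83  1.25  2.03 -0.34  0.85 -1.4 ]
ridge [[0.5718, -0.1414], [0.4428, -0.1362]] -2.309481650562421 y at x=.5: -0.13852358590058644
left [[0.572, -0.1425], [0.4391, -0.1355]] -2.9950180301739855 y at x=.5: -0.13871259216274273
right [[0.5712, -0.1422], [0.4412, -0.1363]] -2.6142420731751472 y at x=.5: -0.1389897402803256
```

```bash
python3 - <<'E'
from h import *
to([.505,-.1395,.0252])
E
python3 -m jog '[[[0.7,0.97,0,0,0.01,0,-0.017],[0.7,0,0,4,0,0,0],[0.7,0,0,2.9,0,0,0],[0.7,0,0,1.5,0,0,0],[0.7,0,0,0,0,0,0],[0.7,0,0,0,0,0,0],[0.7,0,0,0,0,0,0]]]' 
python3 - <<'E'
from h import *
to([.505,-.1395,.0252])
E
```

```text
tcp [ 0.5052 -0.0745  0.1176] z [-0.039 -0.499 -0.866] x [-0.059 -0.864  0.5  ] w 0.748 F [ 0.1 -0.5  0.2] t 21.55 q [-1.12  0.83  1.25  2.03 -0.34  0.85 -1.4 ]
shift cm [ 0.99 -0.48 11.24]
t: 22.25
tool_pos: [0.5036, -0.1243, 0.0512]
orientation: [[-0.042, -0.999, -0.026], [-0.865, 0.049, -0.499], [0.5, 0.002, -0.866]]
contact_force: [-0.7, 0.2, 0.5]
gripper_width: 0.698
tcp [ 0.5036 -0.1243  0.0512] z [-0.026 -0.499 -0.866] x [-0.042 -0.865  0.5  ] w 0.698 F [-0.7  0.2  0.5] t 22.25 q [-0.97  0.88  1.12  2.09 -0.4   0.66 -1.32]
shift cm [ 0.01 -0.22  3.  ]
```

Well aligned. Finish approach, close, lift, roll.

```bash
python3 -m jog '[[[0.7,0,-0.2,1.5,0,0,0],[0.7,0,0,1.5,0,0,0],[0.7,0,0,0,0,0,0],[0.7,0,0,0,0,0,0]]]' 
python3 -m jog '[[[0.3,0,0,0,0,0,0],[0.3,0,0,0,0,0,0],[0.3,0,0,0,0,0,0],[0.3,0,0,0,0,0,0],[0.3,0,0,0,0,0,0]]]' 30
```

```text
t: 22.65
tool_pos: [0.5046, -0.1391, 0.0251]
orientation: [[-0.041, -0.999, -0.027], [-0.865, 0.049, -0.499], [0.5, 0.002, -0.866]]
contact_force: [0.4, 0.5, -1.0]
gripper_width: 0.699
t: 23.15
tool_pos: [0.5049, -0.1389, 0.025]
orientation: [[-0.041, -0.999, -0.026], [-0.865, 0.049, -0.499], [0.499, 0.002, -0.866]]
contact_force: [-1.4, 4.0, 7.0]
gripper_width: 0.587
```

```bash
python3 -m jog '[[[0.3,2,0,-3.46,0,0,0],[0.3,2,0,-3.46,0,0,0],[0.3,0,0,0,0,-0.1496,0],[0.3,0,0,0,0,-0.1496,0],[0.3,0,0,0,0,-0.1496,0],[0.3,0,0,0,0,-0.1496,0],[0.3,0,0,0,0,-0.1496,0],[0.3,0,0,0,0,-0.1496,0],[0.3,0,0,0,0,-0.1496,0],[0.3,0,0,0,0,0,0]]]' 
python3 -m jog '[[[0.3,0,0,0,0,0,0],[0.3,1.2,0,2.1,0,0,0],[0.3,1.2,0,2.1,0,0,0],[0.3,0.8,0,1.4,0,0,0],[0.3,0.4,0,0.7,0,0,0],[0.3,0,0,0,0,0,0],[0.3,0,0,0,0,0,0]]]' 
python3 - <<'E'
from h import *
to([.505,-.14,.0252])
E
```

```text
t: 24.15
tool_pos: [0.5019, -0.1464, 0.1027]
orientation: [[-0.056, -0.998, 0.025], [-0.865, 0.061, 0.498], [-0.499, 0.006, -0.867]]
contact_force: [-1.1, -1.0, -3.5]
gripper_width: 0.593
t: 24.85
tool_pos: [0.5046, -0.1392, 0.0323]
orientation: [[-0.044, -0.999, 0.022], [-0.867, 0.049, 0.496], [-0.497, 0.003, -0.868]]
contact_force: [0.4, 0.2, -2.3]
gripper_width: 0.592
tcp [ 0.5046 -0.1392  0.0323] z [ 0.022  0.496 -0.868] x [-0.044 -0.867 -0.497] w 0.592 F [ 0.4  0.2 -2.3] t 24.85 q [ 0.06  0.73  0.6   1.9  -0.92  1.17 -0.41]
shift cm [ 0.42 -0.05  0.57]
```

```bash
python3 -m jog '[[[0.3,0.2,0,0.35,0,0,0],[0.3,0.15,0,0.26,0,0,0],[0.3,0,0,0,0,0,0],[0.3,0,0,0,0,0,0]]]' 
python3 -m jog '[[[0.7,0,0,0,0,0,0],[0.7,0,0,0,0,0,0],[0.7,0,0,0,0,0,0],[0.7,0,0,-1,0,0,0],[0.7,0,0,-2,0,0,0],[0.7,0,0,-4,0,0,0],[0.7,0,0,-4,0,0,0],[0.7,0,0,0,0,0,0],[0.7,0,0,0,0,0,0],[0.7,0,0,0,0,0,0]]]'
python3 - <<'E'
from h import *
to(None)
save('wrist','pics/w9.png')
E
```

```text
t: 25.25
tool_pos: [0.5043, -0.1396, 0.0248]
orientation: [[-0.045, -0.999, 0.022], [-0.866, 0.05, 0.497], [-0.497, 0.003, -0.868]]
contact_force: [0.5, -0.9, -3.6]
gripper_width: 0.59
t: 26.25
tool_pos: [0.5014, -0.1932, 0.1196]
orientation: [[-0.045, -0.999, 0.021], [-0.866, 0.049, 0.498], [-0.498, 0.004, -0.867]]
contact_force: [-0.4, 0.2, 0.6]
gripper_width: 0.695
tcp [ 0.5014 -0.1932  0.1196] z [ 0.021  0.498 -0.867] x [-0.045 -0.866 -0.498] w 0.695 F [-0.4  0.2  0.6] t 26.25 q [ 0.1   0.65  0.67  1.79 -0.8   1.34 -0.48]
```

View pics/w9.png

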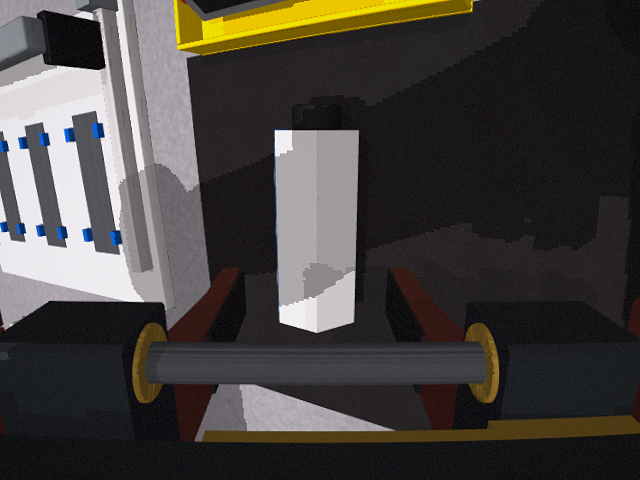

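```bash
cat >> h.py <<'E'
def axis(L,zs,side,x0=.5,z0=0.):
    "L: three lines (ridge,flat edge,outer corner) as pixel pairs; side=+1 lean +y"
    for l,z,o in zip(L,(.052,.052,.026),(-.015*side,.015*side,-.03*side)):
        P=np.array([pt('wrist',u,v,z+z0)[:2] for u,v in l]); d=(P[0]-P[1])/np.linalg.norm(P[0]-P[1]); ax=P+np.array([-d[1],d[0]])*o
        print(ax.round(4).tolist(),'yaw',np.degrees(np.arctan2(d[1],d[0])).round(2),'y at x0',(ax[1,1]+(x0-ax[1,0])*d[1]/d[0]).round(4))
E
python3 - <<'E'
from h import *
to(None)
axis((((318,130),(318,332)),((275,130),(280,322)),((359,130),(354,322))),0,-1)
E
```

```text
tcp [ 0.5014 -0.1929  0.1193] z [ 0.02   0.498 -0.867] x [-0.045 -0.866 -0.498] w 0.699 F [0.6 0.6 0.3] t 26.3 q [ 0.1   0.65  0.67  1.79 -0.8   1.34 -0.48]
[[0.5712, -0.145], [0.442, -0.1384]] yaw -2.89 y at x0 -0.1414
[[0.5713, -0.1445], [0.4415, -0.1379]] yaw -2.91 y at x0 -0.1409
[[0.5712, -0.1443], [0.4413, -0.1376]] yaw -2.96 y at x0 -0.1406
```

```bash
python3 -m jog '[[[0.7,0,0,0,0,0.1496,0],[0.7,0,0,0,0,0.1496,0],[0.7,0,0,0,0,0.1496,0],[0.7,0,0,0,0,0.1496,0],[0.7,0,0,0,0,0.1496,0],[0.7,0,0,0,0,0.1496,0],[0.7,0,0,0,0,0.1496,0],[0.7,-3.03,-0.1,-1.48,0,0,0],[0.7,-3.03,-0.1,-1.48,0,0,0],[0.7,-3.03,-0.1,-1.48,0,0,0]]]' 
python3 -m jog '[[[0.7,0,0,0,0,0,0],[0.7,0,0,0,0,0,0],[0.7,0,0,0,0,0,0],[0.7,0,0,0,0,0,0]]]' 
python3 - <<'E'
from h import *
to([.505,-.1418,.0252])
E
```

```text
t: 27.3
tool_pos: [0.5089, -0.0914, 0.1116]
orientation: [[-0.039, -0.999, -0.029], [-0.863, 0.048, -0.504], [0.504, 0.006, -0.863]]
contact_force: [1.1, -0.5, 0.1]
gripper_width: 0.699
t: 27.7
tool_pos: [0.5091, -0.0946, 0.1128]
orientation: [[-0.043, -0.999, -0.029], [-0.863, 0.052, -0.502], [0.503, 0.003, -0.864]]
contact_force: [0.2, -0.7, -0.1]
gripper_width: 0.703
tcp [ 0.5091 -0.0946  0.1128] z [-0.029 -0.502 -0.864] x [-0.043 -0.863  0.503] w 0.703 F [ 0.2 -0.7 -0.1] t 27.7 q [-1.06  0.79  1.2   2.04 -0.28  0.8  -1.41]
shift cm [-0.31  0.14  9.95]
```

```bash
python3 -m jog '[[[0.7,-0.3,0.1,4,0,0,0],[0.7,0,0,2.5,0,0,0],[0.7,0,0,0,0,0,0],[0.7,0,0,0,0,0,0],[0.7,0,0,0,0,0,0]]]' 
python3 - <<'E'
from h import *
to([.505,-.1418,.0252])
E
```

```text
t: 28.2
tool_pos: [0.5078, -0.1234, 0.0561]
orientation: [[-0.042, -0.999, -0.027], [-0.864, 0.05, -0.502], [0.502, 0.002, -0.865]]
contact_force: [-0.1, -0.0, -0.4]
gripper_width: 0.698
tcp [ 0.5078 -0.1234  0.0561] z [-0.027 -0.502 -0.865] x [-0.042 -0.864  0.502] w 0.698 F [-0.1 -0.  -0.4] t 28.2 q [-0.95  0.85  1.09  2.08 -0.34  0.66 -1.38]
shift cm [0.05 0.18 3.6 ]
```

```bash
python3 -m jog '[[[0.7,0.05,0.1,2,0,0,0],[0.7,0,0,1.6,0,0,0],[0.7,0,0,0,0,0,0],[0.7,0,0,0,0,0,0],[0.3,0,0,0,0,0,0],[0.3,0,0,0,0,0,0],[0.3,0,0,0,0,0,0],[0.3,0,0,0,0,0,0],[0.3,0,0,0,0,0,0]]]' 30
python3 -m jog '[[[0.3,2,0,-3.46,0,0,0],[0.3,2,0,-3.46,0,0,0],[0.3,2,0,-3.46,0,0,0],[0.3,0,0,0,0,-0.1496,0],[0.3,0,0,0,0,-0.1496,0],[0.3,0,0,0,0,-0.1496,0],[0.3,0,0,0,0,-0.1496,0],[0.3,0,0,0,0,-0.1496,0],[0.3,0,0,0,0,-0.1496,0],[0.3,0,0,0,0,-0.1496,0]]]' 
python3 -m jog '[[[0.3,0,0,0,0,0,0],[0.3,0,0,0,0,0,0]]]' 
python3 - <<'E'
from h import *
to([.522,.357,.145])
E
```

```text
t: 29.1
tool_pos: [0.5058, -0.1412, 0.0249]
orientation: [[-0.041, -0.999, -0.026], [-0.864, 0.049, -0.502], [0.502, 0.002, -0.865]]
contact_force: [-0.9, 2.9, 7.3]
gripper_width: 0.59
t: 30.1
tool_pos: [0.506, -0.1422, 0.1455]
orientation: [[-0.043, -0.999, 0.026], [-0.865, 0.05, 0.5], [-0.5, -0.001, -0.866]]
contact_force: [-0.3, 0.3, -4.0]
gripper_width: 0.587
t: 30.3
tool_pos: [0.5045, -0.1436, 0.1432]
orientation: [[-0.049, -0.999, 0.022], [-0.868, 0.054, 0.494], [-0.494, 0.005, -0.869]]
contact_force: [-0.6, 1.5, -3.1]
gripper_width: 0.59
tcp [ 0.5045 -0.1436  0.1432] z [ 0.022  0.494 -0.869] x [-0.049 -0.868 -0.494] w 0.59 F [-0.6  1.5 -3.1] t 30.3 q [-0.01  0.58  0.71  1.84 -0.81  1.32 -0.55]
shift cm [-43.63   0.94  24.6 ]
```

```bash
python3 -m jog '[[[0.3,-3.36,0.07,1.89,0,0,0],[0.3,-3.36,0.07,1.89,0,0,0],[0.3,-3.36,0.07,1.89,0,0,0],[0.3,-3.36,0.07,1.89,0,0,0],[0.3,-3.36,0.07,1.89,0,0,0],[0.3,-3.36,0.07,1.89,0,0,0],[0.3,-3.36,0.07,1.89,0,0,0],[0.3,-3.36,0.07,1.89,0,0,0],[0.3,-3.36,0.07,1.89,0,0,0],[0.3,-3.36,0.07,1.89,0,0,0]]]' 
python3 -m jog '[[[0.3,-3.36,0.07,1.89,0,0,0],[0.3,-3.36,0.07,1.89,0,0,0],[0.3,-3.36,0.07,1.89,0,0,0],[0.3,0,0,0,-0.039,0,-0.068],[0.3,0,0,0,0,0,0],[0.3,0,0,0,0,0,0],[0.3,0,0,0,0,0,0]]]' 
python3 - <<'E'
from h import *
to([.522,.357,.1])
E
```

```text
t: 31.3
tool_pos: [0.5159, 0.2478, 0.1469]
orientation: [[-0.041, -0.999, 0.02], [-0.868, 0.045, 0.495], [-0.495, 0.003, -0.869]]
contact_force: [1.0, -0.3, -3.0]
gripper_width: 0.589
t: 32.0
tool_pos: [0.5208, 0.3589, 0.1471]
orientation: [[0.022, -1.0, -0.017], [-0.869, -0.027, 0.495], [-0.495, 0.004, -0.869]]
contact_force: [0.1, 0.7, -3.1]
gripper_width: 0.589
tcp [0.5208 0.3589 0.1471] z [-0.017  0.495 -0.869] x [ 0.022 -0.869 -0.495] w 0.589 F [ 0.1  0.7 -3.1] t 32.0 q [-0.78  0.46  0.47  1.91 -0.97  0.89 -1.24]
shift cm [ 2.5  -0.13  3.99]
```

```bash
python3 -m jog '[[[0.3,2.0,0,3.2,0,0,0],[0.3,2,0,3.2,0,0,0],[0.3,1.1,0,1.7,0,0,0],[0.3,0,0,0,0,0,0],[0.3,0,0,0,0,0,0],[0.3,0,0,0,0,0,0]]]' 
python3 - <<'E'
from h import *
to([.522,.3575,.0395])
E
```

```text
t: 32.6
tool_pos: [0.5221, 0.3553, 0.053]
orientation: [[0.023, -1.0, -0.015], [-0.868, -0.028, 0.496], [-0.496, 0.002, -0.868]]
contact_force: [-0.6, -0.1, -3.2]
gripper_width: 0.586
tcp [0.5221 0.3553 0.053 ] z [-0.015  0.496 -0.868] x [ 0.023 -0.868 -0.496] w 0.586 F [-0.6 -0.1 -3.2] t 32.6 q [-0.54  0.58  0.17  1.95 -1.02  0.69 -1.11]
shift cm [0.48 0.   1.29]
```

```bash
python3 -m jog '[[[0.3,0.24,0,0.65,0,0,0],[0.3,0.24,0,0.6,0,0,0],[0.3,0,0,0,0,0,0],[0.3,0,0,0,0,0,0]]]' 
python3 - <<'E'
from h import *
to([.522,.3575,.0395])
E
```

```text
t: 33.0
tool_pos: [0.521, 0.358, 0.0386]
orientation: [[0.024, -1.0, -0.017], [-0.868, -0.029, 0.496], [-0.497, 0.003, -0.868]]
contact_force: [-0.1, 1.9, -0.4]
gripper_width: 0.593
tcp [0.521  0.358  0.0386] z [-0.017  0.496 -0.868] x [ 0.024 -0.868 -0.497] w 0.593 F [-0.1  1.9 -0.4] t 33.0 q [-0.5   0.6   0.11  1.95 -1.02  0.65 -1.1 ]
shift cm [ 0.  -0.1 -0.1]
```

```bash
python3 -m jog '[[[0.68,0,0,0,0,0,0],[0.68,0,0,0,0,0,0],[0.68,0,0,0,0,0,0],[0.68,0,0,-1,0,0,0],[0.68,0,0,-2,0,0,0],[0.68,0,0,-4,0,0,0],[0.68,0,0,-4,0,0,0],[0.68,0,0,0,0,0,0],[0.68,0,0,0,0,0,0]]]'
python3 - <<'E'
from h import *
to(None)
a=save('wrist','pics/w10.png');save('side','pics/s10.png');save('top','pics/t10.png')
o=np.hstack([cv2.resize(cv2.imread('pics/w10.png'),(400,300)),cv2.resize(cv2.imread('pics/s10.png'),(400,300))]); 
p=cv2.resize(cv2.imread('pics/top0.png')[0:1,0:1],(1,1))
t=cv2.resize(cv2.imread('pics/t10.png')[180:330,120:320],(400,300),interpolation=2); s=cv2.resize(cv2.imread('pics/s10.png')[140:260,260:420],(400,300),interpolation=2)
cv2.imwrite('pics/m10.png',np.vstack([o,np.hstack([t,s])]))
E
```

```text
t: 33.9
tool_pos: [0.5235, 0.3023, 0.1352]
orientation: [[0.023, -1.0, -0.015], [-0.868, -0.028, 0.496], [-0.496, 0.001, -0.868]]
contact_force: [-0.7, 0.7, -0.2]
gripper_width: 0.678
tcp [0.5235 0.3023 0.1352] z [-0.015  0.496 -0.868] x [ 0.023 -0.868 -0.496] w 0.678 F [-0.7  0.7 -0.2] t 33.9 q [-0.49  0.44  0.22  1.94 -0.86  0.83 -1.22]
```

View pics/m10.png

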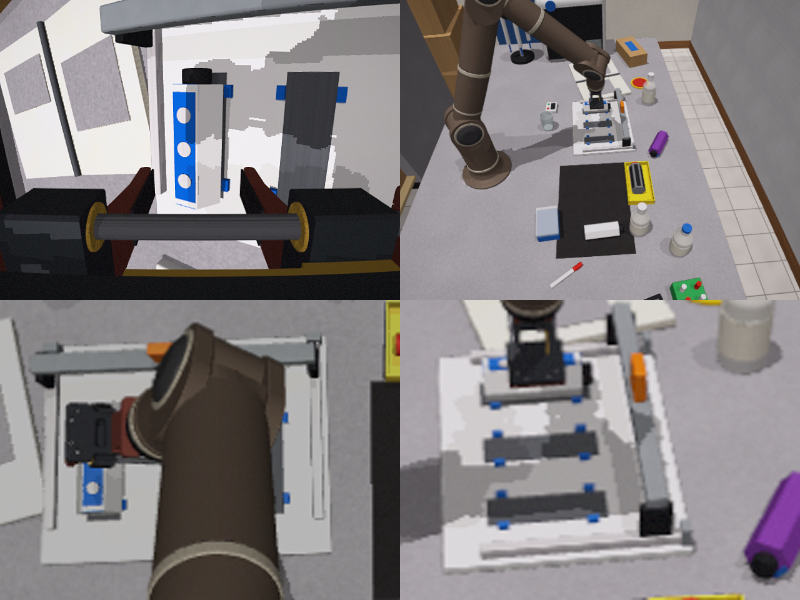

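```bash
python3 -m jog '[[[0.7,-1.5,0,-2.6,0,0,0],[0.7,-1.5,0,-2.6,0,0,0],[0.7,3.36,0,-1.89,0,0,0],[0.7,3.36,0,-1.89,0,0,0],[0.7,3.36,0,-1.89,0,0,0],[0.7,3.36,0,-1.89,0,0,0],[0.7,3.36,0,-1.89,0,0,0],[0.7,3.36,0,-1.89,0,0,0],[0.7,3.36,0,-1.89,0,0,0],[0.7,3.36,0,-1.89,0,0,0]]]' 
python3 -m jog '[[[0.7,3.36,0,-1.89,0,0,0],[0.7,3.36,0,-1.89,0,0,0],[0.7,3.36,0,-1.89,0,0,0],[0.7,3.36,0,-1.89,0,0,0],[0.7,3.36,0,-1.89,0,0,0],[0.7,0,0,0,0,0.1496,0],[0.7,0,0,0,0,0.1496,0],[0.7,0,0,0,0,0.1496,0],[0.7,0,0,0,0,0.1496,0],[0.7,0,0,0,0,0.1496,0]]]' 
python3 -m jog '[[[0.7,0,0,0,0,0.1496,0],[0.7,0,0,0,0,0.1496,0],[0.7,0,0,0,0,0,0],[0.7,0,0,0,0,0,0],[0.7,0,0,0,0,0,0]]]' 
python3 - <<'E'
from h import *
to([.511,-.305,.125])
E
```

```text
t: 35.05
tool_pos: [0.5313, -0.0059, 0.1907]
orientation: [[0.023, -1.0, -0.02], [-0.868, -0.03, 0.496], [-0.496, 0.006, -0.868]]
contact_force: [0.2, 1.1, 0.2]
gripper_width: 0.7
t: 36.05
tool_pos: [0.538, -0.1974, 0.1906]
orientation: [[0.03, -1.0, 0.005], [-0.972, -0.03, -0.232], [0.232, 0.002, -0.973]]
contact_force: [-0.8, -0.7, -0.4]
gripper_width: 0.699
t: 36.55
tool_pos: [0.537, -0.1987, 0.1905]
orientation: [[0.026, -1.0, 0.01], [-0.864, -0.027, -0.504], [0.504, 0.004, -0.864]]
contact_force: [-0.1, -0.8, -0.9]
gripper_width: 0.702
tcp [ 0.537  -0.1987  0.1905] z [ 0.01  -0.504 -0.864] x [ 0.026 -0.864  0.504] w 0.702 F [-0.1 -0.8 -0.9] t 36.55 q [-0.72  0.46  0.87  1.95  0.24  0.84 -1.61]
shift cm [ 5.82  2.86 10.98]
```

```bash
python3 -m jog '[[[0.7,1.94,0.8,3.66,0,0,0],[0.7,1.94,0.8,3.66,0,0,0],[0.7,1.94,0.8,3.66,0,0,0],[0.7,0,0,0,0,0,0],[0.7,0,0,0,0,0,0],[0.7,0,0,0,0,0,0],[0.7,0,0,0,0,0,0]]]' 
python3 - <<'E'
from h import *
to(None)
save('wrist','pics/w11.png')
E
```

```text
t: 37.25
tool_pos: [0.5171, -0.3036, 0.1258]
orientation: [[0.027, -1.0, 0.013], [-0.863, -0.029, -0.504], [0.504, 0.002, -0.864]]
contact_force: [0.4, 0.5, 0.5]
gripper_width: 0.698
tcp [ 0.5171 -0.3036  0.1258] z [ 0.013 -0.504 -0.864] x [ 0.027 -0.863  0.504] w 0.698 F [0.4 0.5 0.5] t 37.25 q [-0.47  0.54  0.82  2.02  0.22  0.59 -1.47]
```

View pics/w11.png

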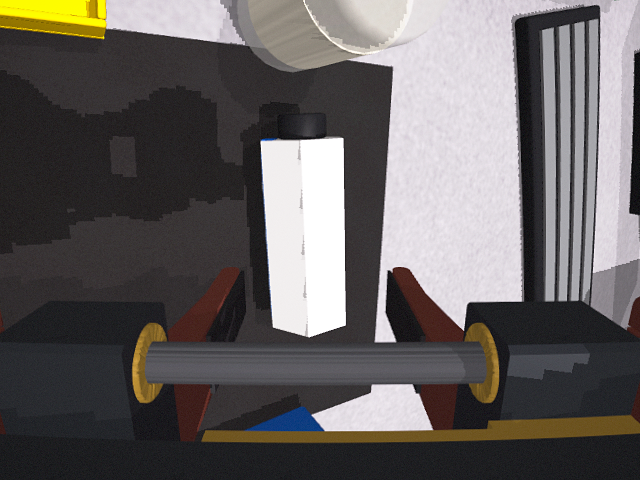

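```bash
python3 - <<'E'
from h import *
to(None)
axis((((302,138),(308,337)),((344,138),(346,325)),((261,140),(272,325))),0,1,x0=.513)
E
```

```text
tcp [ 0.5171 -0.3033  0.1257] z [ 0.013 -0.504 -0.864] x [ 0.027 -0.863  0.504] w 0.702 F [ 0.  -0.6 -0.7] t 37.3 q [-0.47  0.54  0.82  2.02  0.22  0.59 -1.47]
[[0.5817, -0.3509], [0.4501, -0.3583]] yaw 3.25 y at x0 -0.3548
[[0.5805, -0.351], [0.4501, -0.3596]] yaw 3.8 y at x0 -0.3555
[[0.5807, -0.3506], [0.4518, -0.3583]] yaw 3.43 y at x0 -0.3546
```

```bash
python3 -m jog '[[[0.7,0,0,0,0.016,0,-0.027],[0.7,0,0,0,0,0,0],[0.7,0,0,0,0,0,0]]]' 
python3 - <<'E'
from h import *
to([.514,-.3554,.0252])
E
```

```text
t: 37.6
tool_pos: [0.5162, -0.3037, 0.1253]
orientation: [[0.054, -0.998, 0.028], [-0.862, -0.061, -0.503], [0.504, 0.003, -0.864]]
contact_force: [0.6, -0.0, 0.2]
gripper_width: 0.699
tcp [ 0.5162 -0.3037  0.1253] z [ 0.028 -0.503 -0.864] x [ 0.054 -0.862  0.504] w 0.699 F [ 0.6 -0.   0.2] t 37.6 q [-0.47  0.53  0.81  2.03  0.23  0.57 -1.45]
shift cm [-0.6   0.5  11.25]
```

```bash
python3 -m jog '[[[0.7,-0.6,0.4,3,0,0,0],[0.7,0,0,3,0,0,0],[0.7,0,0,2,0,0,0],[0.7,0,0,0,0,0,0],[0.7,0,0,0,0,0,0],[0.7,0,0,0,0,0,0]]]' 
python3 - <<'E'
from h import *
to([.514,-.3554,.0252])
E
```

```text
t: 38.2
tool_pos: [0.5147, -0.3391, 0.054]
orientation: [[0.053, -0.998, 0.029], [-0.862, -0.061, -0.503], [0.504, 0.002, -0.864]]
contact_force: [0.4, -0.0, -0.4]
gripper_width: 0.698
tcp [ 0.5147 -0.3391  0.054 ] z [ 0.029 -0.503 -0.864] x [ 0.053 -0.862  0.504] w 0.698 F [ 0.4 -0.  -0.4] t 38.2 q [-0.33  0.67  0.74  2.05  0.19  0.4  -1.43]
shift cm [-0.05  0.17  3.31]
```

```bash
python3 -m jog '[[[0.7,-0.05,0.1,1.8,0,0,0],[0.7,0,0,1.5,0,0,0],[0.7,0,0,0,0,0,0],[0.7,0,0,0,0,0,0],[0.3,0,0,0,0,0,0],[0.3,0,0,0,0,0,0],[0.3,0,0,0,0,0,0],[0.3,0,0,0,0,0,0],[0.3,0,0,0,0,0,0]]]' 30
python3 -m jog '[[[0.3,1,0,-1.73,0,0,0],[0.3,2,0,-3.46,0,0,0],[0.3,1,0,-1.73,0,0,0],[0.3,-3.45,0,-2,0,0,0],[0.3,-3.45,0,-2,0,0,0],[0.3,-3.45,0,-2,0,0,0],[0.3,-3.45,0,-2,0,0,0],[0.3,0,0,0,0,0,0],[0.3,0,0,0,0,0,0]]]'
python3 -m jog '[[[0.3,0,0,0,0,-0.1496,0],[0.3,0,0,0,0,-0.1496,0],[0.3,0,0,0,0,-0.1496,0],[0.3,0,0,0,0,-0.1496,0],[0.3,0,0,0,0,-0.1496,0],[0.3,0,0,0,0,-0.1496,0],[0.3,0,0,0,0,-0.1496,0],[0.3,0,0,0,0,0,0],[0.3,0,0,0,0,0,0],[0.3,0,0,0,0,0,0]]]'
python3 - <<'E'
from h import *
to([.505,-.195,.035])
E
```

```text
t: 39.1
tool_pos: [0.5143, -0.3555, 0.0248]
orientation: [[0.053, -0.998, 0.028], [-0.862, -0.06, -0.503], [0.504, 0.003, -0.864]]
contact_force: [-1.2, 3.3, 6.3]
gripper_width: 0.592
t: 40.0
tool_pos: [0.5048, -0.1949, 0.1036]
orientation: [[0.056, -0.998, 0.028], [-0.862, -0.063, -0.503], [0.504, 0.004, -0.864]]
contact_force: [0.3, -0.4, -3.0]
gripper_width: 0.587
t: 41.0
tool_pos: [0.5031, -0.1965, 0.1019]
orientation: [[0.047, -0.998, -0.035], [-0.891, -0.058, 0.451], [-0.452, 0.01, -0.892]]
contact_force: [0.3, 0.4, -3.2]
gripper_width: 0.59
tcp [ 0.5031 -0.1965  0.1019] z [-0.035  0.451 -0.892] x [ 0.047 -0.891 -0.452] w 0.59 F [ 0.3  0.4 -3.2] t 41.0 q [ 0.33  0.6   0.29  1.75 -0.57  1.2  -0.61]
shift cm [ 2.9  -0.26  6.03]
```

```bash
python3 -m jog '[[[0.3,0,0,0,0,-0.056,0],[0.3,1.3,0,2.25,0,0,0],[0.3,1.3,0,2.25,0,0,0],[0.3,0.8,0,1.35,0,0,0],[0.3,0,0,0,0,0,0],[0.3,0,0,0,0,0,0],[0.3,0,0,0,0,0,0]]]'
python3 - <<'E'
from h import *
to([.505,-.195,.0252])
E
```

```text
t: 41.7
tool_pos: [0.5036, -0.1967, 0.0356]
orientation: [[0.047, -0.998, -0.036], [-0.864, -0.058, 0.5], [-0.502, 0.008, -0.865]]
contact_force: [0.8, -0.7, -2.2]
gripper_width: 0.591
tcp [ 0.5036 -0.1967  0.0356] z [-0.036  0.5   -0.865] x [ 0.047 -0.864 -0.502] w 0.591 F [ 0.8 -0.7 -2.2] t 41.7 q [ 0.38  0.71  0.25  1.75 -0.63  1.14 -0.52]
shift cm [ 0.38 -0.16  0.98]
```

```bash
python3 -m jog '[[[0.3,0.3,0,0.5,0,0,0],[0.3,0.24,0,0.42,0,0,0],[0.3,0,0,0,0,0,0],[0.3,0,0,0,0,0,0]]]'
python3 -m jog '[[[0.7,0,0,0,0,0,0],[0.7,0,0,0,0,0,0],[0.7,0,0,0,0,0,0],[0.7,0,0,-1,0,0,0],[0.7,0,0,-2,0,0,0],[0.7,0,0,-4,0,0,0],[0.7,0,0,-4,0,0,0],[0.7,0,0,0,0,0,0],[0.7,0,0,0,0,0,0],[0.7,0,0,0,0,0,0]]]'
python3 - <<'E'
from h import *
pose=(np.array([.512,-.0635,.1099]),np.array([[-0.047,-0.998,-0.033],[-0.865,0.058,-0.499],[0.5,0.005,-0.866]]))
print('w6 ridge',[pt('wrist',330,v,.052,pose).round(4) for v in (137,340)],'minus .015 in y')
to(None)
a=save('wrist','pics/w12.png'); g=cv2.cvtColor(a,cv2.COLOR_RGB2GRAY).astype(int)
for v in (150,180,210,240,262):
    r=cv2.GaussianBlur(a,(5,1),0)[v].astype(int).sum(1)/3; d=np.diff(r)
    k=[(i,int(r[i+4]-r[i-3])) for i in range(230,400) if abs(r[i+4]-r[i-3])>25 and abs(d[i])==max(abs(d[i-5:i+6]))]
    print(v,k)
E
```

```text
t: 42.1
tool_pos: [0.5031, -0.1963, 0.0243]
orientation: [[0.046, -0.998, -0.036], [-0.863, -0.058, 0.502], [-0.504, 0.008, -0.864]]
contact_force: [0.0, 1.0, 4.9]
gripper_width: 0.588
t: 43.1
tool_pos: [0.5063, -0.2509, 0.1181]
orientation: [[0.045, -0.998, -0.038], [-0.863, -0.058, 0.502], [-0.504, 0.01, -0.864]]
contact_force: [0.4, -0.1, -1.2]
gripper_width: 0.7
w6 ridge [array([ 0.5728, -0.1103,  0.052 ]), array([ 0.4438, -0.1045,  0.052 ])] minus .015 in y
tcp [ 0.5063 -0.2509  0.1181] z [-0.038  0.502 -0.864] x [ 0.045 -0.863 -0.504] w 0.7 F [ 0.4 -0.1 -1.2] t 43.1 q [ 0.42  0.66  0.3   1.62 -0.57  1.34 -0.56]
150 [(272, 207), (298, -69), (356, -144)]
180 [(272, 202), (287, -61), (356, -139)]
210 [(274, 151), (355, -141)]
240 [(275, 153), (354, -142)]
262 [(276, 151), (298, -33), (354, -123)]
```

```bash
python3 - <<'E'
from h import *
axis((((272,150),(276,262)),((272,150),(276,262)),((357,150),(355,262))),0,-1,x0=.505)
E
python3 -m jog '[[[0.7,0,0,0,0,0.1496,0],[0.7,0,0,0,0,0.1496,0],[0.7,0,0,0,0,0.1496,0],[0.7,0,0,0,0,0.1496,0],[0.7,0,0,0,0,0.1496,0],[0.7,0,0,0,0,0.1496,0],[0.7,0,0,0,0,0.1496,0],[0.7,-3.1,0,-1.5,0,0,0],[0.7,-3.1,0,-1.5,0,0,0],[0.7,-3.1,0,-1.5,0,0,0]]]' 
python3 -m jog '[[[0.7,0,0,0,0,0,0],[0.7,0,0,0,0,0,0],[0.7,0,0,0,0,0,0],[0.7,0,0,0,0,0,0]]]' 
python3 - <<'E'
from h import *
to([.505,-.1972,.0252])
E
```

```text
[[0.5561, -0.1636], [0.4827, -0.1681]] yaw 3.55 y at x0 -0.1668
[[0.5579, -0.1935], [0.4846, -0.1981]] yaw 3.55 y at x0 -0.1968
[[0.5576, -0.1946], [0.4844, -0.199]] yaw 3.44 y at x0 -0.1977
t: 44.15
tool_pos: [0.4993, -0.1468, 0.1116]
orientation: [[0.058, -0.998, 0.016], [-0.874, -0.058, -0.483], [0.483, 0.014, -0.875]]
contact_force: [0.7, 0.8, -0.7]
gripper_width: 0.698
t: 44.55
tool_pos: [0.4999, -0.1504, 0.1127]
orientation: [[0.053, -0.998, 0.016], [-0.874, -0.054, -0.483], [0.483, 0.012, -0.876]]
contact_force: [-0.1, -0.0, 0.4]
gripper_width: 0.702
tcp [ 0.4999 -0.1504  0.1127] z [ 0.016 -0.483 -0.876] x [ 0.053 -0.874  0.483] w 0.702 F [-0.1 -0.   0.4] t 44.55 q [-0.76  0.51  0.8   2.1   0.24  0.69 -1.72]
shift cm [-0.1  -0.36  9.93]
```

```bash
python3 -m jog '[[[0.7,0,0,0,0,0.021,0],[0.7,-0.1,-0.3,3.5,0,0,0],[0.7,0,0,3,0,0,0],[0.7,0,0,0,0,0,0],[0.7,0,0,0,0,0,0],[0.7,0,0,0,0,0,0]]]' 
python3 - <<'E'
from h import *
to([.505,-.1978,.0252])
E
```

```text
t: 45.15
tool_pos: [0.5051, -0.1803, 0.0567]
orientation: [[0.054, -0.998, 0.019], [-0.864, -0.056, -0.501], [0.501, 0.01, -0.865]]
contact_force: [0.2, -0.4, 0.8]
gripper_width: 0.698
tcp [ 0.5051 -0.1803  0.0567] z [ 0.019 -0.501 -0.865] x [ 0.054 -0.864  0.501] w 0.698 F [ 0.2 -0.4  0.8] t 45.15 q [-0.67  0.63  0.76  2.12  0.22  0.53 -1.71]
shift cm [-0.07  0.08  3.6 ]
```

```bash
python3 -m jog '[[[0.7,-0.07,0,2,0,0,0],[0.7,0,0,1.6,0,0,0],[0.7,0,0,0,0,0,0],[0.7,0,0,0,0,0,0],[0.3,0,0,0,0,0,0],[0.3,0,0,0,0,0,0],[0.3,0,0,0,0,0,0],[0.3,0,0,0,0,0,0],[0.3,0,0,0,0,0,0]]]' 30
python3 -m jog '[[[0.3,1,0,-1.73,0,0,0],[0.3,2,0,-3.46,0,0,0],[0.3,2,0,-3.46,0,0,0],[0.3,1,0,-1.73,0,0,0],[0.3,0,0,0,0,0,0],[0.3,0,0,0,0,0,0]]]'
python3 -m jog '[[[0.3,0,0,0,0,-0.1496,0],[0.3,0,0,0,0,-0.1496,0],[0.3,0,0,0,0,-0.1496,0],[0.3,0,0,0,0,-0.1496,0],[0.3,0,0,0,0,-0.1496,0],[0.3,0,0,0,0,-0.1496,0],[0.3,0,0,0,0,-0.1496,0],[0.3,0,0,0,0,0,0],[0.3,0,0,0,0,0,0],[0.3,0,0,0,0,0,0]]]'
python3 - <<'E'
from h import *
to([.53,.1373,.145])
E
```

```text
t: 46.05
tool_pos: [0.506, -0.1978, 0.0254]
orientation: [[0.054, -0.998, 0.02], [-0.864, -0.057, -0.501], [0.501, 0.01, -0.865]]
contact_force: [-0.5, 2.4, 9.2]
gripper_width: 0.589
t: 46.65
tool_pos: [0.5064, -0.197, 0.1436]
orientation: [[0.055, -0.998, 0.019], [-0.864, -0.057, -0.499], [0.5, 0.011, -0.866]]
contact_force: [-0.9, 0.0, -2.7]
gripper_width: 0.588
t: 47.65
tool_pos: [0.5064, -0.1965, 0.1431]
orientation: [[0.043, -0.998, -0.04], [-0.868, -0.058, 0.493], [-0.494, 0.014, -0.869]]
contact_force: [0.6, 0.3, -3.6]
gripper_width: 0.59
tcp [ 0.5064 -0.1965  0.1431] z [-0.04   0.493 -0.869] x [ 0.043 -0.868 -0.494] w 0.59 F [ 0.6  0.3 -3.6] t 47.65 q [ 0.28  0.58  0.38  1.7  -0.6   1.33 -0.6 ]
shift cm [-28.98  -4.28  16.18]
```

```bash
python3 -m jog '[[[0.3,-3.62,-0.53,2.02,0,0,0],[0.3,-3.62,-0.53,2.02,0,0,0],[0.3,-3.62,-0.53,2.02,0,0,0],[0.3,-3.62,-0.53,2.02,0,0,0],[0.3,-3.62,-0.53,2.02,0,0,0],[0.3,-3.62,-0.53,2.02,0,0,0],[0.3,-3.62,-0.53,2.02,0,0,0],[0.3,-3.62,-0.53,2.02,0,0,0],[0.3,0,0,0,0.015,0,0.026],[0.3,0,0,0,0,0,0]]]'
python3 -m jog '[[[0.3,0,0,0,0,0,0],[0.3,0,0,0,0,0,0],[0.3,1.5,0,2.6,0,0,0],[0.3,1.5,0,2.6,0,0,0],[0.3,0,0,0,0,0,0],[0.3,0,0,0,0,0,0],[0.3,0,0,0,0,0,0]]]'
python3 - <<'E'
from h import *
to([.53,.1377,.0395])
E
```

```text
t: 48.65
tool_pos: [0.5287, 0.1386, 0.1469]
orientation: [[0.022, -0.999, -0.025], [-0.869, -0.031, 0.493], [-0.494, 0.011, -0.869]]
contact_force: [0.8, -0.5, -3.2]
gripper_width: 0.588
t: 49.35
tool_pos: [0.5305, 0.1347, 0.0876]
orientation: [[0.017, -1.0, -0.021], [-0.869, -0.025, 0.494], [-0.494, 0.01, -0.869]]
contact_force: [0.1, -0.2, -3.3]
gripper_width: 0.593
tcp [0.5305 0.1347 0.0876] z [-0.021  0.494 -0.869] x [ 0.017 -0.869 -0.494] w 0.593 F [ 0.1 -0.2 -3.3] t 49.35 q [-0.16  0.5   0.2   1.98 -0.83  0.89 -0.93]
shift cm [ 2.11 -0.01  4.33]
```

```bash
python3 -m jog '[[[0.3,0.9,0,1.7,0,0,0],[0.3,0.7,0,1.5,0,0,0],[0.3,0.25,0,0.65,0,0,0],[0.3,0,0,0,0,0,0],[0.3,0,0,0,0,0,0],[0.3,0,0,0,0,0,0]]]'
python3 - <<'E'
from h import *
to([.53,.1377,.0392])
E
```

```text
t: 49.95
tool_pos: [0.5294, 0.1381, 0.0443]
orientation: [[0.017, -1.0, -0.022], [-0.869, -0.026, 0.494], [-0.494, 0.011, -0.869]]
contact_force: [-1.1, -0.1, -3.9]
gripper_width: 0.594
tcp [0.5294 0.1381 0.0443] z [-0.022  0.494 -0.869] x [ 0.017 -0.869 -0.494] w 0.594 F [-1.1 -0.1 -3.9] t 49.95 q [-0.14  0.57  0.16  2.   -0.88  0.83 -0.85]
shift cm [ 0.28 -0.07  0.42]
```

```bash
python3 -m jog '[[[0.3,0.28,0,0.45,0,0,0],[0.3,0,0,0,0,0,0],[0.3,0,0,0,0,0,0]]]'
python3 -m jog '[[[0.68,0,0,0,0,0,0],[0.68,0,0,0,0,0,0],[0.68,0,0,0,0,0,0],[0.68,0,0,-1,0,0,0],[0.68,0,0,-2,0,0,0],[0.68,0,0,-4,0,0,0],[0.68,0,0,-4,0,0,0],[0.68,0,0,0,0,0,0],[0.68,0,0,0,0,0,0]]]'
python3 - <<'E'
from h import *
to(None)
save('wrist','pics/w13.png')
E
```

```text
t: 50.25
tool_pos: [0.5296, 0.138, 0.0391]
orientation: [[0.017, -1.0, -0.022], [-0.869, -0.026, 0.494], [-0.495, 0.01, -0.869]]
contact_force: [-0.3, -1.3, 4.3]
gripper_width: 0.589
t: 51.15
tool_pos: [0.5319, 0.0829, 0.1351]
orientation: [[0.017, -1.0, -0.021], [-0.869, -0.025, 0.494], [-0.494, 0.01, -0.869]]
contact_force: [-0.9, 0.2, -0.5]
gripper_width: 0.679
tcp [0.5319 0.0829 0.1351] z [-0.021  0.494 -0.869] x [ 0.017 -0.869 -0.494] w 0.679 F [-0.9  0.2 -0.5] t 51.15 q [-0.11  0.44  0.25  1.93 -0.75  1.02 -0.94]
```

View pics/w13.png

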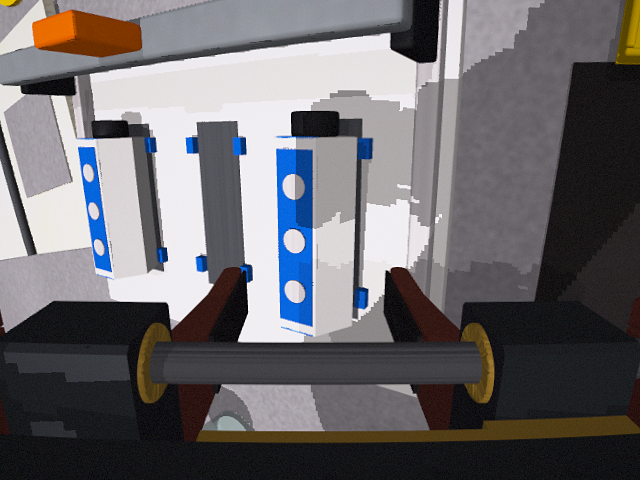

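```bash
python3 -m jog '[[[0.85,-1.75,0,-3.03,0,0,0],[0.85,-1.75,0,-3.03,0,0,0],[0.85,-1.75,0,-3.03,0,0,0],[0.85,0,0,0,0,0.129,0],[0.85,0,0,0,0,0.129,0],[0.85,0,0,0,0,0.129,0],[0.85,0,0,0,0,0.129,0],[0.85,0,0,0,0,0,0],[0.85,0,0,0,0,0,0],[0.85,0,0,0,0,0,0]]]'
python3 - <<'E'
from h import *
to([.652,.2505,.24])
a=save('wrist','pics/w14.png'); H=cv2.cvtColor(a,cv2.COLOR_RGB2HSV)
m=((H[...,0]>5)&(H[...,0]<18)&(H[...,1]>150)&(H[...,2]>60)).astype(np.uint8); m[300:]=0
k=max(cv2.findContours(m,0,2)[0],key=cv2.contourArea); print(cv2.boundingRect(k), cv2.approxPolyDP(k,3,True)[:,0].tolist())
# brightness split: lit top vs sides
print([(v,[int(a[v,u].max()) for u in range(*(lambda r:(r[0],r[0]+r[2],6))(cv2.boundingRect(k)))]) for v in range(cv2.boundingRect(k)[1],sum(cv2.boundingRect(k)[1::2]),5)])
E
```

```text
t: 52.2
tool_pos: [0.5321, 0.0831, 0.2381]
orientation: [[0.024, -1.0, -0.014], [-1.0, -0.024, 0.002], [-0.002, 0.014, -1.0]]
contact_force: [0.6, -0.6, 0.7]
gripper_width: 0.847
tcp [0.5321 0.0831 0.2381] z [-0.014  0.002 -1.   ] x [ 0.024 -1.    -0.002] w 0.847 F [ 0.6 -0.6  0.7] t 52.2 q [-0.51  0.26  0.33  1.79 -0.1   1.12 -1.69]
shift cm [-16.45 -12.39  -0.33]
(13, 23, 101, 38) [[13, 30], [17, 50], [56, 60], [113, 57], [110, 37], [77, 23], [17, 26]]
[(23, [227, 228, 232, 236, 241, 229, 194, 163, 166, 190, 212, 211, 232, 233, 176, 230, 220]), (28, [208, 233, 232, 232, 233, 233, 233, 234, 235, 235, 234, 159, 104, 240, 174, 175, 178]), (33, [200, 233, 231, 232, 232, 233, 235, 235, 234, 234, 235, 191, 105, 101, 107, 97, 104]), (38, [160, 232, 231, 233, 233, 233, 235, 235, 236, 236, 235, 214, 103, 104, 101, 100, 98]), (43, [156, 234, 233, 235, 233, 234, 234, 236, 236, 236, 236, 225, 105, 103, 104, 100, 99]), (48, [155, 232, 228, 225, 225, 223, 221, 216, 213, 183, 142, 99, 105, 103, 102, 101, 98]), (53, [154, 160, 118, 108, 108, 106, 104, 106, 105, 110, 105, 107, 108, 108, 112, 102, 100]), (58, [153, 159, 159, 158, 161, 166, 107, 106, 106, 106, 105, 103, 106, 103, 105, 107, 107])]
```

```bash
python3 - <<'E'
from h import *
for u,v in ((47,36.5),(15,38),(80,35)): print(pt('wrist',u,v,.144).round(4))
E
python3 -m jog '[[[0.85,-3.3,-2.45,0,0,0,0],[0.85,-3.3,-2.45,0,0,0,0],[0.85,-3.3,-2.45,0,0,0,0],[0.85,-3.3,-2.45,0,0,0,0],[0.85,-3.3,-2.45,0,0,0,0],[0.85,0,0,0,0,0,0],[0.85,0,0,0,0,0,0],[0.85,0,0,0,0,0,0]]]'
python3 - <<'E'
from h import *
to([.653,.2505,.112])
E
```

```text
[0.6526 0.2482 0.144 ]
[0.6522 0.2693 0.144 ]
[0.653  0.2271 0.144 ]
t: 53.05
tool_pos: [0.6511, 0.2497, 0.2374]
orientation: [[0.023, -1.0, -0.013], [-1.0, -0.023, 0.0], [-0.0, 0.013, -1.0]]
contact_force: [0.6, -0.5, 0.8]
gripper_width: 0.846
tcp [0.6511 0.2497 0.2374] z [-0.013  0.    -1.   ] x [ 0.023 -1.    -0.   ] w 0.846 F [ 0.6 -0.5  0.8] t 53.05 q [-0.62  0.54  0.29  1.38 -0.16  1.25 -1.86]
shift cm [-0.08 -0.35 12.54]
```

Grip measured at (0.6526, 0.248): matches the expectation. Descend and grip.

```bash
python3 -m jog '[[[0.85,0.1,-0.3,4,0,0,0],[0.85,0,0,4,0,0,0],[0.85,0,0,2.5,0,0,0],[0.85,0,0,2,0,0,0],[0.85,0,0,0,0,0,0],[0.85,0,0,0,0,0,0],[0.85,0,0,0,0,0,0]]]'
python3 -m jog '[[[0.2,0,0,0,0,0,0],[0.2,0,0,0,0,0,0],[0.2,0,0,0,0,0,0],[0.2,0,0,0,0,0,0],[0.2,0,0,0,0,0,0],[0.2,0,0,0,0,0,0]]]' 45
python3 - <<'E'
from h import *
to([.5525,.2455,.112])
E
```

```text
t: 53.75
tool_pos: [0.6534, 0.2511, 0.1147]
orientation: [[0.025, -1.0, -0.01], [-1.0, -0.025, 0.002], [-0.002, 0.009, -1.0]]
contact_force: [-0.4, 0.1, -0.4]
gripper_width: 0.846
t: 54.35
tool_pos: [0.6523, 0.2508, 0.1128]
orientation: [[0.026, -1.0, -0.012], [-1.0, -0.026, -0.0], [0.0, 0.012, -1.0]]
contact_force: [-0.9, -3.1, 3.7]
gripper_width: 0.498
tcp [0.6523 0.2508 0.1128] z [-0.012 -0.    -1.   ] x [ 0.026 -1.     0.   ] w 0.498 F [-0.9 -3.1  3.7] t 54.35 q [-0.6   0.65  0.26  1.51 -0.19  1.02 -1.83]
shift cm [0.27 9.99 0.2 ]
```

```bash
python3 -m jog '[[[0.2,0,1,0,0,0,0],[0.2,0,1,0,0,0,0],[0.2,0,1,0,0,0,0],[0.2,0,1,0,0,0,0],[0.2,0,1,0,0,0,0],[0.2,0,1,0,0,0,0],[0.2,0,1,0,0,0,0],[0.2,0,1,0,0,0,0],[0.2,0,1,0,0,0,0],[0.2,0,0.7,0,0,0,0]]]'
python3 -m jog '[[[0.2,0,0.3,0,0,0,0],[0.2,0,0.2,0,0,0,0],[0.2,0,0,0,0,0,0],[0.2,0,0,0,0,0,0],[0.2,0,0,0,0,0,0]]]'
python3 - <<'E'
from h import *
to(None)
E
```

```text
t: 55.35
tool_pos: [0.5541, 0.2482, 0.1128]
orientation: [[0.026, -1.0, -0.012], [-1.0, -0.026, -0.001], [0.0, 0.012, -1.0]]
contact_force: [7.4, -2.1, -9.0]
gripper_width: 0.502
t: 55.85
tool_pos: [0.5522, 0.2482, 0.1129]
orientation: [[0.025, -1.0, -0.007], [-1.0, -0.025, 0.0], [-0.0, 0.007, -1.0]]
contact_force: [15.8, -0.9, -14.9]
gripper_width: 0.496
tcp [0.5522 0.2482 0.1129] z [-0.007  0.    -1.   ] x [ 0.025 -1.    -0.   ] w 0.496 F [ 15.8  -0.9 -14.9] t 55.85 q [-0.69  0.5   0.26  1.77 -0.16  0.9  -1.9 ]
```

```bash
python3 -m jog '[[[0.2,0,0.1,0,0,0,0],[0.2,0,0,0,0,0,0],[0.2,0,0,0,0,0,0],[0.2,0,0,0,0,0,0],[0.2,0,0,0,0,0,0],[0.2,0,0,0,0,0,0],[0.2,0,0,0,0,0,0],[0.2,0,0,0,0,0,0],[0.2,0,0,0,0,0,0],[0.2,0,0,0,0,0,0]]]'
python3 - <<'E'
from h import *
to(None)
a=save('wrist','pics/w15.png'); H=cv2.cvtColor(a,cv2.COLOR_RGB2HSV)
m=((H[...,0]>5)&(H[...,0]<18)&(H[...,1]>150)&(H[...,2]>60)); ys,xs=np.nonzero(m[:420]); print(len(xs),xs.min(),xs.max(),ys.min(),ys.max())
print('bystander top-cam saved'); save('side','pics/s15.png')
s=cv2.cvtColor(cv2.imread('pics/s15.png'),cv2.COLOR_BGR2HSV); m=((s[...,0]>5)&(s[...,0]<18)&(s[...,1]>180)&(s[...,2]>120)); m[:140]=0;m[260:]=0;m[:,:260]=0;m[:,420:]=0
ys,xs=np.nonzero(m);print('side orange',len(xs),xs.mean() if len(xs) else 0,ys.mean() if len(xs) else 0)
E
```

```text
t: 56.85
tool_pos: [0.5521, 0.2481, 0.1128]
orientation: [[0.025, -1.0, -0.006], [-1.0, -0.025, 0.0], [-0.0, 0.006, -1.0]]
contact_force: [19.5, -1.5, -16.3]
gripper_width: 0.498
tcp [0.5521 0.2481 0.1128] z [-0.006  0.    -1.   ] x [ 0.025 -1.    -0.   ] w 0.498 F [ 19.5  -1.5 -16.3] t 56.85 q [-0.69  0.5   0.26  1.77 -0.16  0.9  -1.9 ]
8481 181 447 264 387
bystander top-cam saved
side orange 10 354.7 228.2
```

Firmly at its stop (force rises to 19.5 N, travel 100 mm). Release, wait for it to spring home, then lift clear.

```bash
python3 -m jog '[[[0.95,0,0,0,0,0,0],[0.95,0,0,0,0,0,0],[0.95,0,0,0,0,0,0],[0.95,0,0,0,0,0,0],[0.95,0,0,0,0,0,0],[0.95,0,0,0,0,0,0],[0.95,0,0,0,0,0,0],[0.95,0,0,0,0,0,0],[0.95,0,0,0,0,0,0],[0.95,0,0,0,0,0,0]]]'
python3 -m jog '[[[0.95,0,0,-2,0,0,0],[0.95,0,0,-4,0,0,0],[0.95,0,0,-4,0,0,0],[0.95,0,0,-3,0,0,0],[0.95,0,4,0,0,0,0],[0.95,0,4,0,0,0,0],[0.95,4,3,0,0,0,0],[0.95,4,3,0,0,0,0],[0.95,4,0,0,0,0,0],[0.95,4,0,0,0,0,0]]]'
python3 -m jog '[[[0.95,4,0,0,0,0,0],[0.95,4,0,0,0,0,0],[0.95,4,0,0,0,0,0],[0.95,4,0,0,0,0,0],[0.95,4,0,0,0,0,0],[0.95,4,0,0,0,0,0],[0.95,4,0,0,0,0,0],[0.95,0,0,0,0,0,0],[0.95,0,0,0,0,0,0],[0.95,0,0,0,0,0,0]]]'
python3 - <<'E'
from h import *
to(None)
save('top','pics/t16.png'); save('side','pics/s16.png')
t=cv2.imread('pics/t16.png');s=cv2.imread('pics/s16.png')
def og(f,y0,y1,x0,x1):
    h=cv2.cvtColor(cv2.imread(f),cv2.COLOR_BGR2HSV)[y0:y1,x0:x1]; m=(h[...,0]>5)&(h[...,0]<18)&(h[...,1]>180)&(h[...,2]>120)
    ys,xs=np.nonzero(m); print(f,len(xs),xs.mean()+x0,ys.mean()+y0)
for f in ('pics/top0.png','pics/t16.png'): og(f,190,310,140,285)
for f in ('pics/side0.png','pics/s16.png'): og(f,140,260,260,420)
A=cv2.resize(t[100:370,100:520],(800,300)) if 0 else cv2.resize(t[110:370,110:520],(473,300))
B=cv2.resize(s,(400,300)); C=cv2.resize(t[190:320,130:300],(400,300),interpolation=2); D=cv2.resize(s[140:260,260:420],(400,300),interpolation=2)
o=np.zeros((600,800,3),np.uint8); o[:300,:473]=A; o[:300,473:]=B[:,:327]; o[300:,:400]=C;o[300:,400:]=D
cv2.imwrite('pics/m16.png',o)
E
```

```text
t: 57.95
tool_pos: [0.5493, 0.2489, 0.1138]
orientation: [[0.026, -1.0, -0.012], [-1.0, -0.026, 0.001], [-0.001, 0.012, -1.0]]
contact_force: [0.4, 0.6, 0.6]
gripper_width: 0.953
t: 58.95
tool_pos: [0.4143, 0.0841, 0.2458]
orientation: [[0.027, -1.0, -0.011], [-1.0, -0.028, 0.002], [-0.002, 0.011, -1.0]]
contact_force: [0.9, -0.4, 0.7]
gripper_width: 0.948
t: 59.95
tool_pos: [0.4224, -0.1935, 0.2449]
orientation: [[0.027, -1.0, -0.012], [-1.0, -0.027, 0.001], [-0.002, 0.012, -1.0]]
contact_force: [-0.2, 0.3, 0.3]
gripper_width: 0.953
tcp [ 0.4224 -0.1935  0.2449] z [-0.012  0.001 -1.   ] x [ 0.027 -1.    -0.002] w 0.953 F [-0.2  0.3  0.3] t 59.95 q [-0.29  0.12  0.69  1.96 -0.08  1.1  -1.11]
pics/top0.png 83 201.80722891566265 204.0
pics/t16.png 82 201.90243902439025 204.02439024390245
pics/side0.png 84 354.98809523809524 170.78571428571428
pics/s16.png 91 356.31868131868134 176.60439560439562
```

View pics/m16.png

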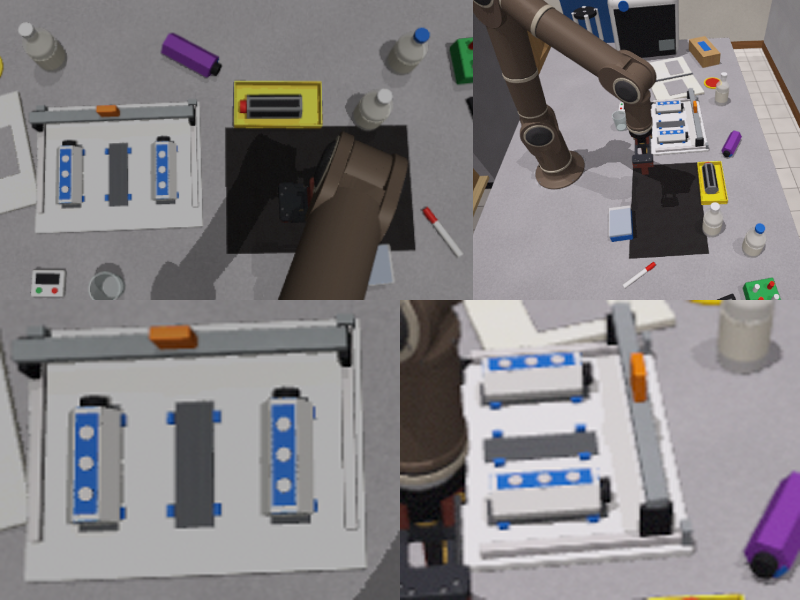

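```bash
python3 -m jog '[[[0.95,0,0,0,0,0,0],[0.95,0,0,0,0,0,0],[0.95,0,0,0,0,0,0],[0.95,0,0,0,0,0,0],[0.95,0,0,0,0,0,0]]]'; python3 -c "
from h import *
print(arm.hand_in())"
```

```text
t: 60.55
tool_pos: [0.4224, -0.1946, 0.2451]
orientation: [[0.026, -1.0, -0.012], [-1.0, -0.026, 0.001], [-0.001, 0.012, -1.0]]
contact_force: [0.3, -0.3, 0.0]
gripper_width: 0.952
the job is handed in; nothing more can be done
None
```

The job is handed in, about 60 s in on the robot's clock; no verdict was reported.

**What I did**
- **Spent cartridge:** I took the grey cartridge out of the lane nearest the tray and laid it in the yellow tray.
- **Fresh cartridges:** I found two white cartridges. I rolled one three flats and the other two, so the blue strip is on top of both, and seated them in the two outer lanes. The middle lane is empty and the purple look-alike was left alone.
- **Reader bridge:** I pulled it about 100 mm by the orange grip, until the force rose to about 19.5 N. That is well above the spring's 5.5 N, so it was on its stop. I held it there for over 1 s and let it go.

**Last checks**
- **Cartridges and bench:** the last top and side pictures show both blue strips up, the bars between their lugs, and the spent cartridge in the tray. Bystanders were checked by eye only; none looked moved, though the arm partly hid the tip box from above.
- **Reader home:** in the top view the orange grip is within 0.1 pixel of its starting place. The side-view colour check gave a mean about 6 pixels off in row. I put that down to other orange pixels in the mask but did not check further; the enlarged side picture shows the bridge at its home end.

**What went wrong:** on the first regrasp I was about 8 mm off because I used a position reading taken before the arm had settled. That pushed the bar about 16 mm along the mat and the measured contact force reached about 45 N. It came from the fingers on the bar. I let go, measured again and regrasped cleanly.

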